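# Square up a stack of panel blanks in the squaring jig

## Task

Gently tap the ragged stack of four plywood blanks in the squaring jig until it is square: all their long edges flush against the long fence, and their short ends in line and snug against the adjustable end stop, finishing with a firm press toward the end stop. Then take the steel keeper pin out of its wooden rack and lower it end-down, right to the bottom, into the hole in the jig's bed just in front of the stack, leaving the stack flat, in its order and still square, and the other things on the bench where they are.

Things in the scene. Friction and masses are not known exactly. Their poses are not given: they have to be found in the camera images.
- jig: squaring jig fixed to the bench: dark bed 170 (x) x 280 (y) x 30 mm, origin under its centre. An aluminium fence 15 x 210 mm, 50 mm high above the bed, runs along its +x side, inner face at jig x = 60 mm (a blank flush with it has its centre at jig x = 15 and its free long edge at x = -30 mm). The stack lies on a step 12 mm above the bed, jig x -18 to 60, y -97 to 35 mm
- keeper_hole (a point): mouth of the upright round hole for the keeper pin, on the bed's top, at jig (-44, -15, 30) mm; 20 mm wide, 30 mm deep, right through to the bench
- stop_rail: low rail at the -y end of the bed, fixed; origin on the bed top at jig (15, -120, 30) mm. It carries the end stop, an aluminium block 60 (x) x 20 (y) mm, 49 mm high above the bed, centred at jig x = 15, clamped anywhere along 24 mm. Its place is not measured: its face toward the blanks (+y) lies between jig y = -97 and -73 mm; find it by touch or sight
- plate0: plain plywood blank, 90 (x) x 140 (y) x 8 mm; origin at the centre of its underside; lowest in the stack of four (all alike) lying on the jig's step
- plate1: plain plywood blank, 90 (x) x 140 (y) x 8 mm; origin at the centre of its underside; second from below in the stack of four (all alike) lying on the jig's step
- plate2: plain plywood blank, 90 (x) x 140 (y) x 8 mm; origin at the centre of its underside; third from below in the stack of four (all alike) lying on the jig's step
- plate3: plain plywood blank, 90 (x) x 140 (y) x 8 mm; origin at the centre of its underside; top one in the stack of four (all alike) lying on the jig's step
- rack: wooden block 60 x 60 x 50 mm, fixed to the bench, with an upright 20 mm hole through its centre that holds the pin; origin at the centre of its underside
- pin: plain steel keeper pin, 16 mm across, 140 mm long, 220 g, standing upright in the rack; origin at the centre of its lower end, z along it; its foot stands on the bench in the rack
- mug: bystander: white mug, 80 mm across, 90 mm tall, origin under its centre; leave it alone
- screwdriver: bystander: screwdriver lying along its x axis; leave it alone
- wrench: bystander: open-ended wrench lying along its x axis; leave it alone
- tape: bystander: empty cardboard roll lying flat, 100 mm across, 25 mm high; leave it alone
- can: bystander: plain metal can, 60 mm across, 110 mm tall; leave it alone
- meter: bystander: grey hand meter lying flat, 150 (x) x 75 (y) x 35 mm; leave it alone
- carton: bystander: small carton 110 (x) x 150 (y) x 80 mm; leave it alone
There are look-alikes about, which are no part of the job. Of the things that look like the pin, the smaller one is meant.

How it is judged:
By the outcome, as a careful person would: the job done as asked, in the order asked, and still so for the second after the job is handed in, with the robot touching nothing.
It also fails if it takes over 72 s, if anything falls off the work surface, if the arm or the gripper's body presses on something with over 40 N, if the wrist force passes 120 N, or if a joint passes its speed limit or range.

## Robot

A 6-joint arm with a two-finger parallel gripper is mounted at the origin on the work surface. World frame = base frame: x ahead of the robot, y to its left, z up, the work surface at z = 0. Lengths are in m, angles in rad, forces in N, time in s.
With the tool pointing down it reaches from about 0.35 to 0.975 m from the base axis. Payload 4.9 kg.
Tool frame: the origin (TCP) lies at the very end of the fingers, on their centre line; the grasp point (between the pads) lies 19 mm behind it (manip.tcp_to_grasp is the distance from the TCP to the grasp point, in m); z points along the fingers, y is the direction in which the jaws open and shut (so a half turn about z gives the same grasp; the last joint's range is limited). The gripper opens to 85 mm and grips with 20 to 120 N. Pads are 22 mm wide; open, the fingers measure 114 mm over their backs; the gripper's body (76 mm by 85 mm) begins 54 mm behind the grasp point. The pads swing forward as they close: fully open they stand 13 mm farther back than shut.
Start: joints at [-1.351, 0.053, 1.613, -0, 1.476, -0.119], TCP at [0.208, -0.589, 0.231] pointing down, gripper open.
Joint ranges: [-3.01, 3.01], [-1.01, 2.22], [0.06, 2.58], [-1.02, 4.17], [0.09, 2.62], [-3.14, 3.14]. Speed limits (rad/s): [2.57, 2.57, 3.14, 3.14, 3.14, 3.14].

## Interface

Orientations are given as a unit quaternion [w, x, y, z].
In Python, from plant import sensors, cams, job, finder, manip gives the robot as it stands.
- The arm moves only by the shell command python3 -m pendant 'ROWS'. ROWS is JSON, a list of rows, each an object of numbers: "wx", "wy", "wz": the turn, a rotation vector about the tool's x, y, z in degrees; "dx", "dy", "dz": the shift along the tool's x, y, z in m; "hand": the gripper's target within -1 to 1 (fully open at 1, half-way at 0, shut at -1). A call has 1 to 20 rows; each row is the pose to reach, as a shift and turn from the pose commanded when the call began, along the tool's axes at that moment; what a row does not reach only later rows make up. A row lasts 1/12 s, in which the tool goes at most 41.7 mm and 7.16 degrees, less where a joint would pass 70% of its speed; a pose out of reach is approached as far as the arm can. A call with a gripper value outside its range is refused whole. The fingers move at their own pace and stop on an object; the grip force is fixed at half the most. Time passes only in rows, so rows that repeat a pose let the fingers close. It gives the time, the measured TCP pose, the force and the opening at its end, in the units of the state.
- sensors.state(): the state, without advancing time (a new reading comes with each control period).
- cams.grab_frame(name): name is "scene" or "top" or "wrist"; returns (picture, depth): 480x640x3 uint8, red, green, blue; 480x640 float32, m along the optical axis (not along the pixel's ray), 0 where there is no reading.
- cams.calibration(name): a dict with "fov_y" (degrees; the focal length in pixels is half the picture's height over the tangent of half this angle, whatever the lens; pixels are square), "cx", "cy" (the principal point, pixels), "k1" (the pictures are not rectified: a ray, as slopes to the right and down, at radius r is drawn at 1 + k1 r^2 times it, then the intrinsics apply), "pose" (4x4, takes a point from camera to world coordinates); the wrist camera has in their place "hand_eye" (4x4, takes a point from camera to tool coordinates, whose origin is the TCP and whose axes are the flange's). Camera axes: x right, y down, z forward; pixel columns grow to the right and rows downward; lengths in m; the calibration is good to about 2 mm. A picture is of the moment at which its call begins: read the wrist's pose just before it. calibration takes no time and is no camera call.
- job.job_done(): hands the job in, once; it reports no verdict.
Trained networks look in the newest picture that a camera, given by its name, has taken for a name from the list of things; names that differ only in an ending like _2 or _b are one class to them, and where a whole thing is asked for, a point or a joint stands for the part that bears it (a point fixed in the world has none). Each returns a list of dicts, best first, with "score" (0 to 1); they miss things now and then, are a little off and sometimes report something else, mostly with a low value. They report only what shows in the picture. A call takes as long as a camera call. They do not tell look-alikes from the thing itself.
- finder.look_for(camera, thing): "position" ([x, y, z] in m, in world coordinates, good to about 4 mm: the middle of the surface that is visible of it).
The state is a dict: "time": time; "joint_pos": joint angles; "joint_vel": joint speeds; "joint_efforts": joint torques, N m; "tool_pos": TCP position; "tool_rot": TCP orientation; "contact_force": force on the tool from outside, world axes, zero at the start; "ft_torque": the same for the moment, N m; "gripper_width": opening from 0.0 (shut) to 1.0 (fully open).
Only numpy, scipy, OpenCV 4.12 (cv2) and the standard library are available. Lean on these libraries where they do the work, as an engineer would, in place of code of your own. Each camera call takes 0.05 s, during which the arm holds its last target. There are 200 camera calls.

## Working session

There is one attempt and no reset: what is moved stays moved. The work goes in short steps, Python scripts to look and compute and a shell command to move; the robot and the scene stay as the last step left them, time stands still between calls to the robot, and variables do not carry over. Pictures are saved under pics/ and viewed, about 8 in all and at most 12, crops included, and the job is handed in when it is done.

```bash
ls; mkdir -p pics
cat > h.py <<'E'
import numpy as np, cv2
from plant import sensors, cams, job, finder, manip
def K(n):
    c=cams.calibration(n); f=240/np.tan(np.radians(c["fov_y"])/2); return c,f
def quatR(q):
    from scipy.spatial.transform import Rotation as R
    return R.from_quat([q[1],q[2],q[3],q[0]]).as_matrix()
def pose(n,s=None):
    c=cams.calibration(n)
    if n!="wrist": return np.array(c["pose"])
    s=s or sensors.state(); T=np.eye(4); T[:3,:3]=quatR(s["tool_rot"]); T[:3,3]=s["tool_pos"]
    return T@np.array(c["hand_eye"])
def ray(n,u,v):
    c,f=K(n); a=np.array([(u-c["cx"])/f,(v-c["cy"])/f]); p=a.copy()
    for _ in range(20): p=a/(1+c["k1"]*(p@p))
    return np.array([p[0],p[1],1])
def pix(n,u,v,z=None,d=None,T=None):
    T=pose(n) if T is None else T; r=T[:3,:3]@ray(n,u,v)
    return T[:3,3]+r*(d if z is None else (z-T[2,3])/r[2])
def cloud(n,D,T=None):
    T=pose(n) if T is None else T; c,f=K(n)
    v,u=np.mgrid[0:480,0:640]; a=np.stack([(u-c["cx"])/f,(v-c["cy"])/f],-1); p=a.copy()
    for _ in range(20): p=a/(1+c["k1"]*(p**2).sum(-1,keepdims=True))
    P=np.concatenate([p,np.ones(p.shape[:2]+(1,))],-1)*D[...,None]
    W=P@T[:3,:3].T+T[:3,3]; W[D==0]=np.nan; return W
def save(name,img,s=1):
    cv2.imwrite("pics/"+name,cv2.resize(img[...,::-1],None,fx=s,fy=s))
E
python3 - <<'E'
from h import *
s=sensors.state();print(s)
for n in ["top","scene"]:
    I,D=cams.grab_frame(n); save(n+"1.png",I); np.savez(n+"1.npz",I=I,D=D)
    print(n,pose(n)[:3,3].round(3),K(n)[1])
    for t in ["jig","keeper_hole","stop_rail","plate3","rack","pin","mug","can","carton"]:
        print(t,[(np.round(r["position"],3).tolist(),round(r["score"],2)) for r in finder.look_for(n,t)[:3]])
print(manip.tcp_to_grasp)
E
```

```text
pics
{'time': 0.0, 'joint_pos': array([-1.35100007e+00,  5.33560725e-02,  1.61430746e+00,  2.34120348e-06,
        1.47602691e+00, -1.18980374e-01]), 'joint_vel': array([ 3.18897386e-04,  2.25760460e-04, -1.41043871e-03, -1.43411973e-04,
       -1.41509666e-05,  5.01333384e-04]), 'joint_efforts': array([-3.60304948e-04, -3.93691921e+01, -3.70173848e+01, -9.65873483e-05,
        7.15765374e-03, -8.20888232e-06]), 'tool_pos': array([ 0.20758131, -0.58884643,  0.23005548]), 'tool_rot': array([-1.04762395e-03,  9.85687546e-01,  1.68579245e-01, -5.16866248e-05]), 'contact_force': array([ 0.18617234,  0.20698697, -0.7193999 ]), 'ft_torque': array([-0.03027041, -0.08216351, -0.02958243]), 'gripper_width': 1.0032380025038523}
top [0.441 0.01  1.18 ] 441.73545014440623
jig []
keeper_hole [([0.583, -0.028, 0.03], 0.71), ([0.523, 0.349, 0.037], 0.25)]
stop_rail [([0.792, -0.131, 0.082], 0.73), ([0.618, -0.083, 0.079], 0.57)]
plate3 [([0.577, 0.021, 0.072], 0.95), ([0.542, -0.015, 0.047], 0.54), ([0.633, 0.015, 0.065], 0.45)]
rack [([0.465, -0.306, 0.048], 0.74), ([0.623, -0.238, 0.006], 0.67), ([0.466, -0.307, 0.115], 0.66)]
pin [([0.498, -0.388, 0.129], 0.64), ([0.703, -0.354, 0.111], 0.58), ([0.47, -0.308, 0.116], 0.48)]
mug [([0.523, 0.35, 0.034], 0.93)]
can [([0.698, -0.355, 0.112], 0.76)]
carton [([0.792, -0.131, 0.078], 0.96)]
scene [ 1.396 -0.523  0.798] 542.2683170431084
jig [([0.65, -0.059, 0.027], 0.74)]
keeper_hole [([0.652, -0.064, 0.026], 0.69)]
stop_rail [([0.628, -0.088, 0.065], 0.78), ([0.762, 0.102, 0.024], 0.15)]
plate3 [([0.624, -0.018, 0.064], 0.64), ([0.588, 0.021, 0.071], 0.59), ([0.604, -0.047, 0.053], 0.48)]
rack [([0.49, -0.319, 0.042], 0.72)]
pin [([0.474, -0.31, 0.1], 0.81)]
mug [([0.54, 0.328, 0.059], 0.61)]
can [([0.732, -0.368, 0.085], 0.87), ([0.634, -0.238, 0.01], 0.32)]
carton [([0.835, -0.147, 0.078], 0.65)]
0.0187
```

View pics/top1.png

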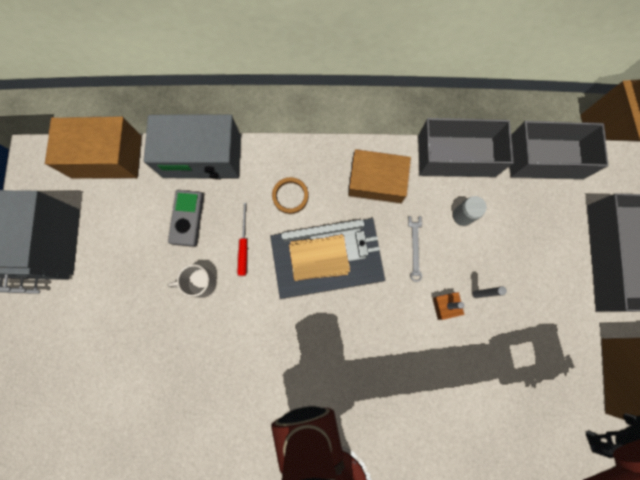

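View pics/scene1.png

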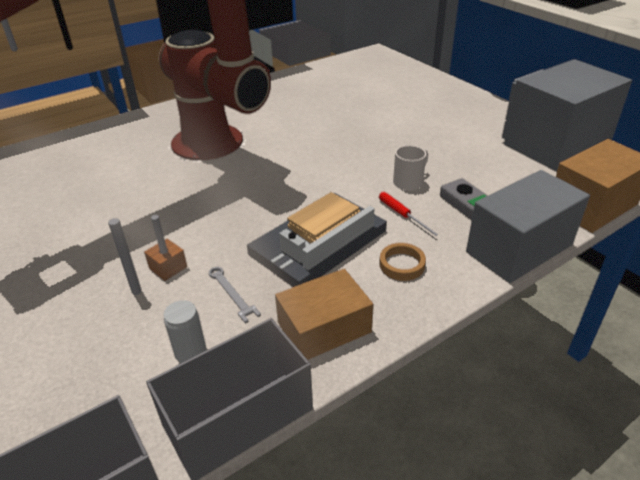

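Top view: the jig is at about px (328,258), with the fence on its upper (+x) side and the stack at (320,258). The rack with the short pin is at (450,303). The taller look-alike stands free at (490,292).

Run:
```python
from h import *
d=np.load("top1.npz"); I=d["I"].astype(int);W=cloud("top",d["D"])
roi=np.zeros((480,640),bool); roi[205:305,260:395]=1
z=W[...,2]; g=I.max(-1)
bed=roi&(g<90)&(abs(z-.03)<.012); 
pts=W[bed][:,:2].astype(np.float32)
print("bed z",np.median(z[bed]),len(pts))
hull=cv2.convexHull(pts); r=cv2.minAreaRect(pts); print(r)
sat=I.max(-1)-I.min(-1)
al=roi&(z>.072)&(sat<40)&(g>110); 
print("alu", al.sum(), cv2.minAreaRect(W[al][:,:2].astype(np.float32)), np.median(z[al]))
wd=roi&(z>.055)&(sat>60); print("wood",wd.sum(),cv2.minAreaRect(W[wd][:,:2].astype(np.float32)),np.median(z[wd]))
c=cv2.boxPoints(r);print(c)
# pins
for (u0,u1,v0,v1) in [(432,475,285,325),(470,515,265,305)]:
    P=W[v0:v1,u0:u1].reshape(-1,3); Q=P[P[:,2]>.09]; print(len(Q),Q.mean(0),Q[:,2].max()); Q=Q[Q[:,2]>Q[:,2].max()-.02]; print(np.median(Q,0))
    Q=P[abs(P[:,2]-.05)<.006]; print("rack",len(Q),cv2.minAreaRect(Q[:,:2].astype(np.float32)) if len(Q)>3 else 0)
```

```text
bed z 0.030147522857276288 2590
((0.5874410271644592, 0.0038551390171051025), (0.1658865064382553, 0.27254045009613037), 10.449753761291504)
alu 684 ((0.6206537485122681, 0.011271871626377106), (0.08920536190271378, 0.20944178104400635), 7.31995153427124) 0.07966045005225764
wood 2098 ((0.5846267938613892, 0.02398519217967987), (0.10082346200942993, 0.14210931956768036), 9.654557228088379) 0.07397256032986843
[[ 0.48115766  0.12282155]
 [ 0.5305892  -0.14519863]
 [ 0.6937244  -0.11511127]
 [ 0.64429283  0.1529089 ]]
72 [ 0.46468356 -0.30909211  0.12519362] 0.14530133119542232
[ 0.46439955 -0.31090741  0.13949733]
rack 478 ((0.4650219976902008, -0.31223028898239136), (0.060703568160533905, 0.06312350183725357), 12.936990737915039)
196 [ 0.49569471 -0.3891967   0.15573788] 0.19110440789515148
[ 0.49531207 -0.3912662   0.18582761]
rack 14 ((0.49499744176864624, -0.3867761194705963), (0.018307138234376907, 0.005793971009552479), 14.59926986694336)
```

```bash
cat >> h.py <<'E'
def go(p,yaw):
    "rows' shift and turn to put TCP at world p, tool x at yaw deg (tool down)"
    s=sensors.state(); R=quatR(s["tool_rot"]); d=R.T@(np.array(p)-s["tool_pos"])
    y=np.degrees(np.arctan2(R[1,0],R[0,0])); w=-(yaw-y); w=(w+180)%360-180
    print("d",d.round(4),"wz",round(w,2),"yaw now",round(y,2))
JO=np.array([.5874,.0039]);JY=10.0
def jig(x,y,z=0):
    a=np.radians(JY);c,s=np.cos(a),np.sin(a); return np.array([JO[0]+(c*x-s*y)/1000,JO[1]+(s*x+c*y)/1000,z/1000])
def tojig(P):
    a=np.radians(JY);c,s=np.cos(a),np.sin(a); q=(P[...,:2]-JO)*1000
    return np.stack([c*q[...,0]+s*q[...,1],-s*q[...,0]+c*q[...,1],P[...,2]*1000],-1)
E
python3 - <<'E'
from h import *
print(np.round(cams.calibration("wrist")["hand_eye"],3),K("wrist")[1],cams.calibration("wrist"))
s=sensors.state();T=pose("wrist");print(T[:3,3])
a=np.radians(10)
H=np.array(cams.calibration("wrist")["hand_eye"])
# TCP so that optical axis hits jig(10,-15) at z=.06 with TCP z .27
Rt=np.array([[np.cos(a),np.sin(a),0],[np.sin(a),-np.cos(a),0],[0,0,-1]])
r=Rt@H[:3,2];o=Rt@H[:3,3]; zc=.28+o[2]; hit=o+r*(zc-.06)/-r[2]
t=jig(5,-10)[:2]-hit[:2]; print(t); go([t[0],t[1],.28],10)
E
```

```text
[[ 0.    -0.961 -0.275  0.07 ]
 [ 1.     0.001 -0.001  0.001]
 [ 0.001 -0.275  0.961 -0.143]
 [ 0.     0.     0.     1.   ]] 362.2356347595561 {'fov_y': 67.05309982120862, 'cx': 318.0163877211584, 'cy': 239.9180930093527, 'k1': -0.04171107814496628, 'hand_eye': array([[ 3.97555608e-04, -9.61328116e-01, -2.75405329e-01,
         7.01927703e-02],
       [ 9.99999089e-01,  7.37434762e-04, -1.13055737e-03,
         1.05123716e-03],
       [ 1.28993005e-03, -2.75404629e-01,  9.61327533e-01,
        -1.42966292e-01],
       [ 0.00000000e+00,  0.00000000e+00,  0.00000000e+00,
         1.00000000e+00]])}
[ 0.27426123 -0.56713028  0.37428117]
[0.62723014 0.00140287]
d [ 0.592  -0.4179 -0.0487] wz 9.41 yaw now 19.41
```

```bash
python3 -m pendant '[{"dz":-0.05,"hand":1},{"dx":0.592,"dy":-0.418,"dz":-0.05,"wz":9.4,"hand":1},{"dx":0.592,"dy":-0.418,"dz":-0.05,"wz":9.4,"hand":1},{"dx":0.592,"dy":-0.418,"dz":-0.05,"wz":9.4,"hand":1},{"dx":0.592,"dy":-0.418,"dz":-0.05,"wz":9.4,"hand":1},{"dx":0.592,"dy":-0.418,"dz":-0.05,"wz":9.4,"hand":1},{"dx":0.592,"dy":-0.418,"dz":-0.05,"wz":9.4,"hand":1},{"dx":0.592,"dy":-0.418,"dz":-0.05,"wz":9.4,"hand":1},{"dx":0.592,"dy":-0.418,"dz":-0.05,"wz":9.4,"hand":1},{"dx":0.592,"dy":-0.418,"dz":-0.05,"wz":9.4,"hand":1},{"dx":0.592,"dy":-0.418,"dz":-0.05,"wz":9.4,"hand":1},{"dx":0.592,"dy":-0.418,"dz":-0.05,"wz":9.4,"hand":1},{"dx":0.592,"dy":-0.418,"dz":-0.05,"wz":9.4,"hand":1},{"dx":0.592,"dy":-0.418,"dz":-0.05,"wz":9.4,"hand":1},{"dx":0.592,"dy":-0.418,"dz":-0.05,"wz":9.4,"hand":1},{"dx":0.592,"dy":-0.418,"dz":-0.05,"wz":9.4,"hand":1},{"dx":0.592,"dy":-0.418,"dz":-0.05,"wz":9.4,"hand":1},{"dx":0.592,"dy":-0.418,"dz":-0.05,"wz":9.4,"hand":1},{"dx":0.592,"dy":-0.418,"dz":-0.05,"wz":9.4,"hand":1},{"dx":0.592,"dy":-0.418,"dz":-0.05,"wz":9.4,"hand":1}]'
python3 - <<'E'
from h import *
s=sensors.state();print(s["joint_vel"].round(2)); T=pose("wrist",s); I,D=cams.grab_frame("wrist"); np.savez("w1.npz",I=I,D=D,T=T); save("w1.png",I)
print(D[240,320],finder.look_for("wrist","keeper_hole"))
E
```

```text
[ 0.  0.  0. -0.  0. -0.]
0.38970256 []invalid input
```

View pics/w1.png

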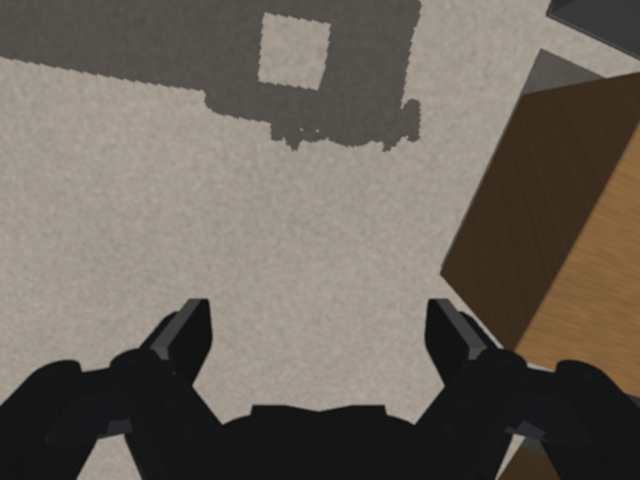

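The pendant refused that input, so the arm is still at its start and the picture shows only bare bench, with the open fingertips at px (205,300) and (430,300). I'll retry with all seven keys in each row.

```bash
python3 -m pendant '[{"wx":0,"wy":0,"wz":0,"dx":0,"dy":0,"dz":-0.04,"hand":1},{"wx":0,"wy":0,"wz":9.4,"dx":0.592,"dy":-0.418,"dz":-0.05,"hand":1},{"wx":0,"wy":0,"wz":9.4,"dx":0.592,"dy":-0.418,"dz":-0.05,"hand":1},{"wx":0,"wy":0,"wz":9.4,"dx":0.592,"dy":-0.418,"dz":-0.05,"hand":1},{"wx":0,"wy":0,"wz":9.4,"dx":0.592,"dy":-0.418,"dz":-0.05,"hand":1},{"wx":0,"wy":0,"wz":9.4,"dx":0.592,"dy":-0.418,"dz":-0.05,"hand":1},{"wx":0,"wy":0,"wz":9.4,"dx":0.592,"dy":-0.418,"dz":-0.05,"hand":1},{"wx":0,"wy":0,"wz":9.4,"dx":0.592,"dy":-0.418,"dz":-0.05,"hand":1},{"wx":0,"wy":0,"wz":9.4,"dx":0.592,"dy":-0.418,"dz":-0.05,"hand":1},{"wx":0,"wy":0,"wz":9.4,"dx":0.592,"dy":-0.418,"dz":-0.05,"hand":1},{"wx":0,"wy":0,"wz":9.4,"dx":0.592,"dy":-0.418,"dz":-0.05,"hand":1},{"wx":0,"wy":0,"wz":9.4,"dx":0.592,"dy":-0.418,"dz":-0.05,"hand":1},{"wx":0,"wy":0,"wz":9.4,"dx":0.592,"dy":-0.418,"dz":-0.05,"hand":1},{"wx":0,"wy":0,"wz":9.4,"dx":0.592,"dy":-0.418,"dz":-0.05,"hand":1},{"wx":0,"wy":0,"wz":9.4,"dx":0.592,"dy":-0.418,"dz":-0.05,"hand":1},{"wx":0,"wy":0,"wz":9.4,"dx":0.592,"dy":-0.418,"dz":-0.05,"hand":1},{"wx":0,"wy":0,"wz":9.4,"dx":0.592,"dy":-0.418,"dz":-0.05,"hand":1},{"wx":0,"wy":0,"wz":9.4,"dx":0.592,"dy":-0.418,"dz":-0.05,"hand":1},{"wx":0,"wy":0,"wz":9.4,"dx":0.592,"dy":-0.418,"dz":-0.05,"hand":1},{"wx":0,"wy":0,"wz":9.4,"dx":0.592,"dy":-0.418,"dz":-0.05,"hand":1}]'
python3 - <<'E'
from h import *
s=sensors.state();print(s["joint_vel"].round(2)); go([.627,.0014,.28],10); T=pose("wrist",s); I,D=cams.grab_frame("wrist"); np.savez("w2.npz",I=I,D=D,T=T); save("w2.png",I)
print(D[240,320],finder.look_for("wrist","keeper_hole"))
E
```

```text
time: 2.77
tool_pos: [0.6284, 0.0047, 0.2808]
tool_rot: [-0.0, 0.996, 0.089, -0.0]
contact_force: [-0.8, -0.4, -0.6]
gripper_width: 1.001
[-0.06 -0.04  0.04 -0.04  0.02 -0.03]
d [-0.0019  0.003   0.0008] wz 0.27 yaw now 10.27
0.36304414 [{'position': [0.6236, -0.0844, 0.0793], 'score': 0.17}]
```

View pics/w2.png

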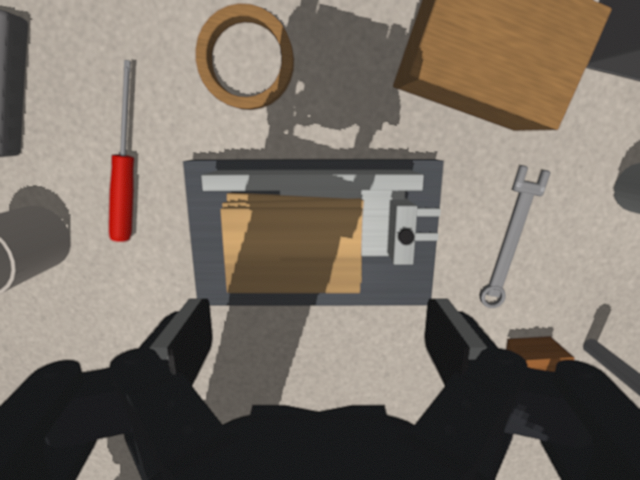

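Run:
```python
from h import *
d=np.load("w2.npz"); I=d["I"].astype(int);W=cloud("wrist",d["D"],d["T"]); J=tojig(W)
sat=I.max(-1)-I.min(-1); g=I.max(-1); z=J[...,2]
for nm,m in [("bed",(abs(z-30)<6)&(abs(J[...,0])<100)&(abs(J[...,1])<155)&(g<100)),("fence",(abs(z-80)<5)&(sat<40)&(J[...,0]>45)&(J[...,0]<95)),("stop",(abs(z-79)<5)&(sat<40)&(J[...,0]<48)&(J[...,0]>-30)&(J[...,1]<-50)&(J[...,1]>-140)),("wood",(z>66)&(z<80)&(sat>50)&(abs(J[...,0])<75))]:
    P=J[m]; print(nm,len(P),np.median(P[:,2]).round(1),cv2.minAreaRect(P[:,:2].astype(np.float32)),np.percentile(P[:,:2],[1,99],axis=0).round(1).tolist())
```

```text
bed 13072 30.3 ((1.5114517211914062, -1.4363250732421875), (170.56072998046875, 278.5174560546875), 0.38099679350852966) [[-81.8, -138.9], [86.4, 136.2]]
fence 3675 80.3 ((60.719459533691406, -0.5283889770507812), (32.00330352783203, 210.1458282470703), 0.4473283290863037) [[46.7, -102.9], [76.9, 102.2]]
stop 1033 79.6 ((17.58021354675293, -91.71392059326172), (59.50548553466797, 20.498397827148438), 0.1137072741985321) [[-11.8, -101.6], [47.0, -81.7]]
wood 3182 74.2 ((0.5331993103027344, 19.052722930908203), (92.30359649658203, 141.3663787841797), 0.1852078139781952) [[-44.4, -49.4], [45.4, 88.9]]
```

Wrist view: the bed spans px (185–442, 160–305), the end stop is at (375,225) and the stack at (222–362, 195–293). The top blank sits off the fence and about 30 mm from the stop. Next I'll refine the jig frame and measure the fingertip height when open.

```bash
cat >> h.py <<'E'
JO=jig(1.5,-1.2)[:2]; JY=10.35
def fing(D):
    H=np.array(cams.calibration("wrist")["hand_eye"]); P=cloud("wrist",D,H)
    m=(D>0)&(P[...,2]>-.04)&(P[...,2]<.03); return P[m]
def wood(I,D,T=None,n="wrist"):
    I=I.astype(int); J=tojig(cloud(n,D,T)); s=I.max(-1)-I.min(-1)
    return J,(s>40)&(abs(J[...,0])<85)&(abs(J[...,1])<140)&(J[...,2]>35)&(J[...,2]<80)
E
python3 - <<'E'
from h import *
d=np.load("w2.npz"); F=fing(d["D"]); print(len(F)); 
if len(F):print(np.percentile(F,[1,50,99],axis=0).round(4), F[F[:,1]>0].min(0),F[F[:,1]<0].max(0),F[:,2].max())
print(JO,jig(-44,-15,30))
J,m=wood(d["I"],d["D"],d["T"])
for a,b in [(70,78),(62,70),(54,62),(46,54),(38,46)]:
    P=J[m&(J[...,2]>a)&(J[...,2]<b)]; print(a,len(P),np.percentile(P,[1,99],axis=0).round(0).tolist() if len(P) else 0)
s=sensors.state(); print(s["joint_pos"].round(2),s["tool_pos"])
go(jig(-75,5,130),JY)
E
```

```text
4509
[[-0.0103 -0.0547 -0.0398]
 [ 0.0068  0.0429 -0.0295]
 [ 0.0119  0.0565 -0.0143]] [-0.01121365  0.04280986 -0.03998029] [ 0.01224848 -0.04106191 -0.01308539] -0.012103278667283557
[0.58908559 0.0029787 ] [ 0.54849644 -0.0196823   0.03      ]
70 8238 [[-45.0, -47.0, 72.0], [42.0, 90.0, 76.0]]
62 819 [[-31.0, -50.0, 63.0], [48.0, 89.0, 68.0]]
54 384 [[40.0, -51.0, 55.0], [54.0, 87.0, 62.0]]
46 5 [[53.0, 76.0, 51.0], [53.0, 82.0, 54.0]]
38 32 [[-7.0, -54.0, 41.0], [42.0, -52.0, 43.0]]
[-0.12  0.03  1.55 -0.    1.56  1.28] [0.6269978  0.00156174 0.28098283]
d [-0.1119 -0.0127  0.1511] wz -0.28 yaw now 10.07
```

```bash
python3 -m pendant '[{"wx":0,"wy":0,"wz":-0.3,"dx":-0.112,"dy":-0.0127,"dz":0.1,"hand":1},{"wx":0,"wy":0,"wz":-0.3,"dx":-0.112,"dy":-0.0127,"dz":0.12,"hand":1},{"wx":0,"wy":0,"wz":-0.3,"dx":-0.112,"dy":-0.0127,"dz":0.15,"hand":1},{"wx":0,"wy":0,"wz":-0.3,"dx":-0.112,"dy":-0.0127,"dz":0.15,"hand":1},{"wx":0,"wy":0,"wz":-0.3,"dx":-0.112,"dy":-0.0127,"dz":0.18,"hand":1},{"wx":0,"wy":0,"wz":-0.3,"dx":-0.112,"dy":-0.0127,"dz":0.21,"hand":1},{"wx":0,"wy":0,"wz":-0.3,"dx":-0.112,"dy":-0.0127,"dz":0.235,"hand":1},{"wx":0,"wy":0,"wz":-0.3,"dx":-0.112,"dy":-0.0127,"dz":0.247,"hand":1},{"wx":0,"wy":0,"wz":-0.3,"dx":-0.112,"dy":-0.0127,"dz":0.254,"hand":1},{"wx":0,"wy":0,"wz":-0.3,"dx":-0.112,"dy":-0.0127,"dz":0.258,"hand":1},{"wx":0,"wy":0,"wz":-0.3,"dx":-0.112,"dy":-0.0127,"dz":0.258,"hand":1}]'
python3 - <<'E'
from h import *
s=sensors.state(); print(tojig(s["tool_pos"]),s["contact_force"]); go(jig(-41,5,22),JY)
E
```

```text
time: 3.78
tool_pos: [0.5156, -0.0061, 0.0243]
tool_rot: [0.0, 0.996, 0.089, 0.001]
contact_force: [1.0, -0.1, 0.5]
gripper_width: 0.997
[-73.96421701   4.3001042   24.28020467] [ 1.01313687 -0.11025917  0.50381538]
d [ 0.033  -0.0007  0.0023] wz -0.08 yaw now 10.27
```

```bash
python3 -m pendant '[{"wx":0,"wy":0,"wz":0,"dx":0.006,"dy":0,"dz":0,"hand":1},{"wx":0,"wy":0,"wz":0,"dx":0.011,"dy":0,"dz":0,"hand":1},{"wx":0,"wy":0,"wz":0,"dx":0.0135,"dy":0,"dz":0,"hand":1},{"wx":0,"wy":0,"wz":0,"dx":0.015,"dy":0,"dz":0,"hand":1},{"wx":0,"wy":0,"wz":0,"dx":0.0165,"dy":0,"dz":0,"hand":1},{"wx":0,"wy":0,"wz":0,"dx":0.018,"dy":0,"dz":0,"hand":1},{"wx":0,"wy":0,"wz":0,"dx":0.0195,"dy":0,"dz":0,"hand":1},{"wx":0,"wy":0,"wz":0,"dx":0.021,"dy":0,"dz":0,"hand":1},{"wx":0,"wy":0,"wz":0,"dx":0.0225,"dy":0,"dz":0,"hand":1},{"wx":0,"wy":0,"wz":0,"dx":0.024,"dy":0,"dz":0,"hand":1},{"wx":0,"wy":0,"wz":0,"dx":0.0255,"dy":0,"dz":0,"hand":1},{"wx":0,"wy":0,"wz":0,"dx":0.027,"dy":0,"dz":0,"hand":1},{"wx":0,"wy":0,"wz":0,"dx":0.0285,"dy":0,"dz":0,"hand":1},{"wx":0,"wy":0,"wz":0,"dx":0.030,"dy":0,"dz":0,"hand":1},{"wx":0,"wy":0,"wz":0,"dx":0.030,"dy":0,"dz":0,"hand":1}]'
python3 - <<'E'
from h import *
s=sensors.state(); print(tojig(s["tool_pos"]),s["contact_force"],s["ft_torque"]); go(jig(-41,5,22),JY)
T=pose("wrist",s); I,D=cams.grab_frame("wrist"); np.savez("w3.npz",I=I,D=D,T=T); save("w3.png",I)
E
```

```text
time: 5.03
tool_pos: [0.5431, 0.0, 0.023]
tool_rot: [-0.0, 0.996, 0.09, -0.001]
contact_force: [-6.0, -1.2, 4.3]
gripper_width: 0.999
[-45.81902513   5.34773298  22.95150915] [-6.04219311 -1.21619468  4.27450813] [-0.12828402  0.93543484  0.0827446 ]
d [0.0048 0.0003 0.0009] wz -0.02 yaw now 10.33
```

```bash
python3 -m pendant '[{"wx":0,"wy":0,"wz":0,"dx":0.001,"dy":0,"dz":0,"hand":1},{"wx":0,"wy":0,"wz":0,"dx":0.002,"dy":0,"dz":0,"hand":1},{"wx":0,"wy":0,"wz":0,"dx":0.003,"dy":0,"dz":0,"hand":1},{"wx":0,"wy":0,"wz":0,"dx":0.004,"dy":0,"dz":0,"hand":1},{"wx":0,"wy":0,"wz":0,"dx":0.004,"dy":0,"dz":0,"hand":1},{"wx":0,"wy":0,"wz":0,"dx":0.004,"dy":0,"dz":0,"hand":1}]'
python3 - <<'E'
from h import *
s=sensors.state(); print(tojig(s["tool_pos"]),s["contact_force"],s["ft_torque"])
E
```

```text
time: 5.58
tool_pos: [0.5438, 0.0002, 0.0227]
tool_rot: [0.0, 0.996, 0.09, -0.006]
contact_force: [-18.2, -3.7, 13.9]
gripper_width: 1.002
[-45.07695199   5.41986772  22.72960116] [-18.19646098  -3.72171386  13.93455442] [-0.42324666  2.63372253  0.16616766]
```

View pics/w3.png

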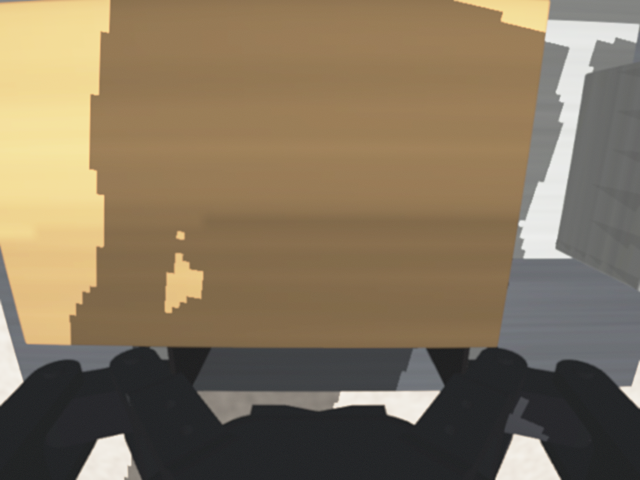

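Finger contact has stalled at TCP jig x ≈ -45 with 18 N. The picture shows the top blank's free edge parallel to both fingers at row ~345. I'll back off and turn for the end push, looking on the way.

```bash
python3 -m pendant '[{"wx":0,"wy":0,"wz":0,"dx":-0.012,"dy":0,"dz":0,"hand":1},{"wx":0,"wy":0,"wz":0,"dx":-0.015,"dy":0,"dz":-0.03,"hand":1},{"wx":0,"wy":0,"wz":0,"dx":-0.015,"dy":0,"dz":-0.07,"hand":1},{"wx":0,"wy":0,"wz":0,"dx":-0.015,"dy":0,"dz":-0.11,"hand":0},{"wx":0,"wy":0,"wz":-90,"dx":0.06,"dy":-0.105,"dz":-0.178,"hand":0},{"wx":0,"wy":0,"wz":-90,"dx":0.06,"dy":-0.105,"dz":-0.178,"hand":0},{"wx":0,"wy":0,"wz":-90,"dx":0.06,"dy":-0.105,"dz":-0.178,"hand":0},{"wx":0,"wy":0,"wz":-90,"dx":0.06,"dy":-0.105,"dz":-0.178,"hand":0},{"wx":0,"wy":0,"wz":-90,"dx":0.06,"dy":-0.105,"dz":-0.178,"hand":0},{"wx":0,"wy":0,"wz":-90,"dx":0.06,"dy":-0.105,"dz":-0.178,"hand":0},{"wx":0,"wy":0,"wz":-90,"dx":0.06,"dy":-0.105,"dz":-0.178,"hand":0},{"wx":0,"wy":0,"wz":-90,"dx":0.06,"dy":-0.105,"dz":-0.178,"hand":0},{"wx":0,"wy":0,"wz":-90,"dx":0.06,"dy":-0.105,"dz":-0.178,"hand":0},{"wx":0,"wy":0,"wz":-90,"dx":0.06,"dy":-0.105,"dz":-0.178,"hand":0},{"wx":0,"wy":0,"wz":-90,"dx":0.06,"dy":-0.105,"dz":-0.178,"hand":0},{"wx":0,"wy":0,"wz":-90,"dx":0.06,"dy":-0.105,"dz":-0.178,"hand":0},{"wx":0,"wy":0,"wz":-90,"dx":0.06,"dy":-0.105,"dz":-0.178,"hand":0},{"wx":0,"wy":0,"wz":-90,"dx":0.06,"dy":-0.105,"dz":-0.178,"hand":0},{"wx":0,"wy":0,"wz":-90,"dx":0.06,"dy":-0.105,"dz":-0.178,"hand":0},{"wx":0,"wy":0,"wz":-90,"dx":0.06,"dy":-0.105,"dz":-0.178,"hand":0}]'
python3 - <<'E'
from h import *
s=sensors.state(); print(tojig(s["tool_pos"]),s["contact_force"],s["joint_vel"].round(2))
T=pose("wrist",s); I,D=cams.grab_frame("wrist"); np.savez("w4.npz",I=I,D=D,T=T); save("w4.png",I)
F=fing(D); print(len(F), F.max(0) if len(F) else 0, F.min(0) if len(F) else 0)
J,m=wood(I,D,T)
for a,b in [(70,78),(62,70),(54,62),(46,54),(38,46)]:
    P=J[m&(J[...,2]>a)&(J[...,2]<b)]; print(a,len(P),np.percentile(P,[1,99],axis=0).round(0).tolist() if len(P) else 0)
go(jig(15,105,200),JY+90)
E
```

```text
time: 7.25
tool_pos: [0.5885, 0.1148, 0.2012]
tool_rot: [0.0, 0.641, 0.767, 0.0]
contact_force: [-1.0, 0.2, 0.1]
gripper_width: 0.497
[ 19.55827574 110.13553422 201.2399553 ] [-1.02722707  0.23908585  0.13690983] [-0.   -0.    0.   -0.    0.01 -0.01]
4751 [ 0.01113252  0.0355632  -0.00127378] [-0.01227623 -0.03467367 -0.03999989]
70 14827 [[-30.0, -46.0, 73.0], [56.0, 92.0, 76.0]]
62 284 [[6.0, -44.0, 62.0], [60.0, 94.0, 70.0]]
54 257 [[-21.0, -13.0, 54.0], [60.0, 94.0, 62.0]]
46 232 [[-32.0, -59.0, 47.0], [60.0, 94.0, 54.0]]
38 1 [[32.0, 93.0, 46.0], [32.0, 93.0, 46.0]]
d [-0.0051 -0.0045  0.0013] wz -0.11 yaw now 100.24
```

View pics/w4.png

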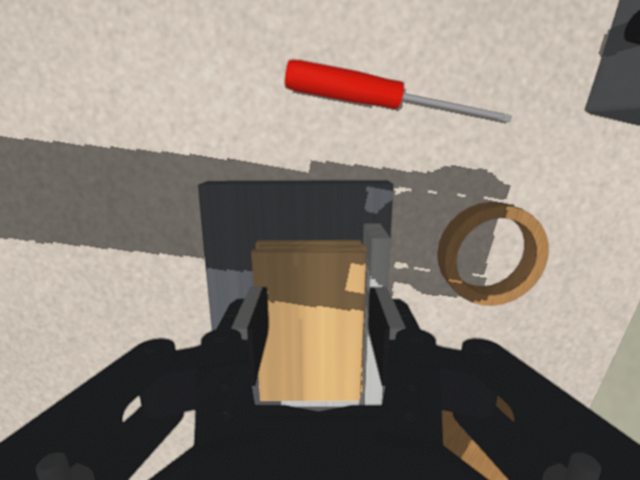

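Wrist view: the blanks' +y ends are at row ~243, aligned in x within px 253–366 against the fence (365–390). The ends differ from each other by only a few mm. Before descending I'll check knuckle clearance over the fence.

Run:
```python
from h import *
d=np.load("w4.npz");H=np.array(cams.calibration("wrist")["hand_eye"]); P=cloud("wrist",d["D"],H); D=d["D"]
for a in np.arange(-.1,0,.01):
    Q=P[(D>0)&(P[...,2]>a)&(P[...,2]<a+.01)]; 
    if len(Q): print(round(a,2),len(Q),Q.min(0).round(3),Q.max(0).round(3))
go(jig(13,116,36),JY+90)
```

```text
-0.1 12136 [ 0.005 -0.061 -0.1  ] [ 0.02   0.063 -0.09 ]
-0.09 17501 [-0.007 -0.064 -0.09 ] [ 0.018  0.065 -0.08 ]
-0.08 13661 [-0.014 -0.062 -0.08 ] [ 0.018  0.063 -0.07 ]
-0.07 6615 [-0.014 -0.059 -0.07 ] [ 0.017  0.06  -0.06 ]
-0.06 9835 [-0.013 -0.055 -0.06 ] [ 0.013  0.056 -0.05 ]
-0.05 2098 [-0.011 -0.052 -0.05 ] [ 0.013  0.053 -0.04 ]
-0.04 1862 [-0.012 -0.035 -0.04 ] [ 0.011  0.035 -0.03 ]
-0.03 1353 [-0.012 -0.035 -0.03 ] [ 0.011  0.036 -0.02 ]
-0.02 1099 [-0.012 -0.035 -0.02 ] [ 0.011  0.036 -0.01 ]
-0.01 437 [-0.012 -0.033 -0.01 ] [ 0.011  0.033 -0.001]
d [ 0.0058 -0.0066  0.1653] wz -0.11 yaw now 100.24
```

```bash
python3 -m pendant '[{"wx":0,"wy":0,"wz":-0.1,"dx":0.0058,"dy":-0.0076,"dz":0.03,"hand":-0.4},{"wx":0,"wy":0,"wz":-0.1,"dx":0.0058,"dy":-0.0076,"dz":0.06,"hand":-0.4},{"wx":0,"wy":0,"wz":-0.1,"dx":0.0058,"dy":-0.0076,"dz":0.09,"hand":-0.4},{"wx":0,"wy":0,"wz":-0.1,"dx":0.0058,"dy":-0.0076,"dz":0.12,"hand":-0.4},{"wx":0,"wy":0,"wz":-0.1,"dx":0.0058,"dy":-0.0076,"dz":0.145,"hand":-0.4},{"wx":0,"wy":0,"wz":-0.1,"dx":0.0058,"dy":-0.0076,"dz":0.157,"hand":-0.4},{"wx":0,"wy":0,"wz":-0.1,"dx":0.0058,"dy":-0.0076,"dz":0.164,"hand":-0.4},{"wx":0,"wy":0,"wz":-0.1,"dx":0.0058,"dy":-0.0076,"dz":0.164,"hand":-0.4},{"wx":0,"wy":0,"wz":-0.1,"dx":0.0058,"dy":-0.0076,"dz":0.164,"hand":-0.4},{"wx":0,"wy":0,"wz":-0.1,"dx":0.0,"dy":-0.0076,"dz":0.164,"hand":-0.4},{"wx":0,"wy":0,"wz":-0.1,"dx":-0.003,"dy":-0.0076,"dz":0.164,"hand":-0.4},{"wx":0,"wy":0,"wz":-0.1,"dx":-0.005,"dy":-0.0076,"dz":0.164,"hand":-0.4},{"wx":0,"wy":0,"wz":-0.1,"dx":-0.007,"dy":-0.0076,"dz":0.164,"hand":-0.4},{"wx":0,"wy":0,"wz":-0.1,"dx":-0.009,"dy":-0.0076,"dz":0.164,"hand":-0.4},{"wx":0,"wy":0,"wz":-0.1,"dx":-0.011,"dy":-0.0076,"dz":0.164,"hand":-0.4},{"wx":0,"wy":0,"wz":-0.1,"dx":-0.013,"dy":-0.0076,"dz":0.164,"hand":-0.4},{"wx":0,"wy":0,"wz":-0.1,"dx":-0.015,"dy":-0.0076,"dz":0.164,"hand":-0.4},{"wx":0,"wy":0,"wz":-0.1,"dx":-0.017,"dy":-0.0076,"dz":0.164,"hand":-0.4}]'
python3 - <<'E'
from h import *
s=sensors.state(); print(tojig(s["tool_pos"]),s["contact_force"],s["ft_torque"])
go(jig(12,72,37),JY+90)
E
```

```text
time: 8.8
tool_pos: [0.5839, 0.0967, 0.0374]
tool_rot: [-0.0, 0.64, 0.768, 0.0]
contact_force: [-0.0, 3.8, 1.8]
gripper_width: 0.298
[11.78409828 93.13014827 37.41090375] [-0.02167092  3.78314375  1.76787597] [ 0.56457606  0.07161295 -0.0068353 ]
d [-0.0211  0.0002  0.0004] wz 0.07 yaw now 100.42
```

```bash
python3 -m pendant '[{"wx":0,"wy":0,"wz":0,"dx":-0.002,"dy":0,"dz":0,"hand":-0.4},{"wx":0,"wy":0,"wz":0,"dx":-0.004,"dy":0,"dz":0,"hand":-0.4},{"wx":0,"wy":0,"wz":0,"dx":-0.006,"dy":0,"dz":0,"hand":-0.4},{"wx":0,"wy":0,"wz":0,"dx":-0.008,"dy":0,"dz":0,"hand":-0.4},{"wx":0,"wy":0,"wz":0,"dx":-0.010,"dy":0,"dz":0,"hand":-0.4},{"wx":0,"wy":0,"wz":0,"dx":-0.012,"dy":0,"dz":0,"hand":-0.4},{"wx":0,"wy":0,"wz":0,"dx":-0.014,"dy":0,"dz":0,"hand":-0.4},{"wx":0,"wy":0,"wz":0,"dx":-0.0155,"dy":0,"dz":0,"hand":-0.4},{"wx":0,"wy":0,"wz":0,"dx":-0.0165,"dy":0,"dz":0,"hand":-0.4},{"wx":0,"wy":0,"wz":0,"dx":-0.0175,"dy":0,"dz":0,"hand":-0.4},{"wx":0,"wy":0,"wz":0,"dx":-0.0185,"dy":0,"dz":0,"hand":-0.4},{"wx":0,"wy":0,"wz":0,"dx":-0.0185,"dy":0,"dz":0,"hand":-0.4}]'
python3 - <<'E'
from h import *
s=sensors.state(); print(tojig(s["tool_pos"]),s["contact_force"],s["ft_torque"])
E
```

```text
time: 9.8
tool_pos: [0.5872, 0.0781, 0.0372]
tool_rot: [0.0, 0.64, 0.768, -0.0]
contact_force: [-1.0, 3.7, 2.2]
gripper_width: 0.296
[11.667276  74.2367404 37.2152332] [-1.01020306  3.70300628  2.21455708] [ 0.44440606 -0.01150327  0.04709582]
```

Still sliding. Advance in 0.5 mm steps to the stop.

```bash
python3 -m pendant '[{"wx":0,"wy":0,"wz":0,"dx":-0.0007,"dy":0,"dz":0,"hand":-0.4},{"wx":0,"wy":0,"wz":0,"dx":-0.0014,"dy":0,"dz":0,"hand":-0.4},{"wx":0,"wy":0,"wz":0,"dx":-0.0021,"dy":0,"dz":0,"hand":-0.4},{"wx":0,"wy":0,"wz":0,"dx":-0.0028,"dy":0,"dz":0,"hand":-0.4},{"wx":0,"wy":0,"wz":0,"dx":-0.0035,"dy":0,"dz":0,"hand":-0.4},{"wx":0,"wy":0,"wz":0,"dx":-0.0035,"dy":0,"dz":0,"hand":-0.4}]'
python3 - <<'E'
from h import *
s=sensors.state(); print(tojig(s["tool_pos"]),s["contact_force"],s["ft_torque"])
E
```

```text
time: 10.3
tool_pos: [0.5877, 0.0757, 0.0372]
tool_rot: [-0.001, 0.64, 0.768, 0.0]
contact_force: [-0.3, 7.7, 2.6]
gripper_width: 0.304
[11.67813959 71.77316842 37.18270828] [-0.27112204  7.65400309  2.56988783] [1.00549398 0.07417594 0.07614456]
```

```bash
python3 -m pendant '[{"wx":0,"wy":0,"wz":0,"dx":0.012,"dy":0,"dz":0,"hand":-0.4},{"wx":0,"wy":0,"wz":0,"dx":0.015,"dy":0,"dz":-0.03,"hand":-0.4},{"wx":0,"wy":0,"wz":0,"dx":0.015,"dy":0,"dz":-0.08,"hand":-0.4},{"wx":0,"wy":0,"wz":5,"dx":0.0,"dy":-0.015,"dz":-0.08,"hand":0},{"wx":0,"wy":0,"wz":90,"dx":-0.082,"dy":-0.087,"dz":-0.08,"hand":0},{"wx":0,"wy":0,"wz":90,"dx":-0.082,"dy":-0.087,"dz":-0.08,"hand":0},{"wx":0,"wy":0,"wz":90,"dx":-0.082,"dy":-0.087,"dz":-0.08,"hand":0},{"wx":0,"wy":0,"wz":90,"dx":-0.082,"dy":-0.087,"dz":-0.08,"hand":0},{"wx":0,"wy":0,"wz":90,"dx":-0.082,"dy":-0.087,"dz":-0.08,"hand":0},{"wx":0,"wy":0,"wz":90,"dx":-0.082,"dy":-0.087,"dz":-0.08,"hand":0},{"wx":0,"wy":0,"wz":90,"dx":-0.082,"dy":-0.087,"dz":-0.08,"hand":0},{"wx":0,"wy":0,"wz":90,"dx":-0.082,"dy":-0.087,"dz":-0.08,"hand":0},{"wx":0,"wy":0,"wz":90,"dx":-0.082,"dy":-0.087,"dz":-0.08,"hand":0},{"wx":0,"wy":0,"wz":90,"dx":-0.082,"dy":-0.087,"dz":-0.08,"hand":0},{"wx":0,"wy":0,"wz":90,"dx":-0.082,"dy":-0.087,"dz":-0.08,"hand":0},{"wx":0,"wy":0,"wz":90,"dx":-0.082,"dy":-0.087,"dz":-0.08,"hand":0},{"wx":0,"wy":0,"wz":90,"dx":-0.082,"dy":-0.087,"dz":-0.08,"hand":0},{"wx":0,"wy":0,"wz":90,"dx":-0.082,"dy":-0.087,"dz":-0.08,"hand":0}]'
python3 - <<'E'
from h import *
s=sensors.state(); print(tojig(s["tool_pos"]),s["contact_force"],s["ft_torque"])
go(jig(-65,-8,37),JY)
E
```

```text
time: 11.8
tool_pos: [0.5166, -0.0215, 0.1167]
tool_rot: [0.0, 0.996, 0.092, -0.001]
contact_force: [-0.0, 0.7, 0.7]
gripper_width: 0.502
[-75.67814814 -11.08068128 116.73058107] [-0.04159226  0.6902324   0.69851359] [-0.01560987  0.01307429 -0.01506871]
d [ 0.0108 -0.0031  0.0797] wz 0.23 yaw now 10.58
```

```bash
python3 -m pendant '[{"wx":0,"wy":0,"wz":0.2,"dx":0.0108,"dy":-0.003,"dz":0.03,"hand":0},{"wx":0,"wy":0,"wz":0.2,"dx":0.0108,"dy":-0.003,"dz":0.055,"hand":0},{"wx":0,"wy":0,"wz":0.2,"dx":0.0108,"dy":-0.003,"dz":0.072,"hand":0},{"wx":0,"wy":0,"wz":0.2,"dx":0.0108,"dy":-0.003,"dz":0.0797,"hand":0},{"wx":0,"wy":0,"wz":0.2,"dx":0.0108,"dy":-0.003,"dz":0.0797,"hand":0},{"wx":0,"wy":0,"wz":0.2,"dx":0.016,"dy":-0.003,"dz":0.0797,"hand":0},{"wx":0,"wy":0,"wz":0.2,"dx":0.021,"dy":-0.003,"dz":0.0797,"hand":0},{"wx":0,"wy":0,"wz":0.2,"dx":0.024,"dy":-0.003,"dz":0.0797,"hand":0},{"wx":0,"wy":0,"wz":0.2,"dx":0.026,"dy":-0.003,"dz":0.0797,"hand":0},{"wx":0,"wy":0,"wz":0.2,"dx":0.028,"dy":-0.003,"dz":0.0797,"hand":0},{"wx":0,"wy":0,"wz":0.2,"dx":0.0295,"dy":-0.003,"dz":0.0797,"hand":0},{"wx":0,"wy":0,"wz":0.2,"dx":0.031,"dy":-0.003,"dz":0.0797,"hand":0},{"wx":0,"wy":0,"wz":0.2,"dx":0.032,"dy":-0.003,"dz":0.0797,"hand":0},{"wx":0,"wy":0,"wz":0.2,"dx":0.0328,"dy":-0.003,"dz":0.0797,"hand":0},{"wx":0,"wy":0,"wz":0.2,"dx":0.0335,"dy":-0.003,"dz":0.0797,"hand":0},{"wx":0,"wy":0,"wz":0.2,"dx":0.0335,"dy":-0.003,"dz":0.0797,"hand":0}]'
python3 - <<'E'
from h import *
s=sensors.state(); print(tojig(s["tool_pos"]),s["contact_force"],s["ft_torque"])
E
```

```text
time: 13.13
tool_pos: [0.5468, -0.0129, 0.0376]
tool_rot: [0.0, 0.996, 0.089, -0.004]
contact_force: [-12.2, -2.6, 9.8]
gripper_width: 0.5
[-44.43743329  -8.04508722  37.55976831] [-12.16882302  -2.63558075   9.79891982] [-0.44611997  1.91945818 -0.03336272]
```

```bash
python3 -m pendant '[{"wx":0,"wy":0,"wz":0,"dx":-0.005,"dy":0,"dz":0,"hand":0},{"wx":0,"wy":0,"wz":0,"dx":-0.006,"dy":0,"dz":0,"hand":0},{"wx":0,"wy":0,"wz":0,"dx":-0.006,"dy":0,"dz":0,"hand":0},{"wx":0,"wy":0,"wz":0,"dx":-0.004,"dy":0,"dz":0,"hand":0},{"wx":0,"wy":0,"wz":0,"dx":-0.002,"dy":0,"dz":0,"hand":0},{"wx":0,"wy":0,"wz":0,"dx":-0.001,"dy":0,"dz":0,"hand":0},{"wx":0,"wy":0,"wz":0,"dx":0.0,"dy":0,"dz":0,"hand":0},{"wx":0,"wy":0,"wz":0,"dx":0.001,"dy":0,"dz":0,"hand":0},{"wx":0,"wy":0,"wz":0,"dx":0.001,"dy":0,"dz":0,"hand":0}]'
python3 - <<'E'
from h import *
s=sensors.state(); print(tojig(s["tool_pos"]),s["contact_force"],s["ft_torque"])
T=pose("wrist",s); I,D=cams.grab_frame("wrist"); np.savez("w5.npz",I=I,D=D,T=T)
W=cloud("wrist",D,T);J=tojig(W);sat=I.max(-1).astype(int)-I.min(-1)
for nm,m in [("fence",(abs(J[...,2]-80)<4)&(sat<40)&(J[...,0]>50)&(J[...,0]<90)),("wood",(abs(J[...,2]-74)<4)&(sat>45))]:
    P=J[m&(abs(J[...,1])<100)]; print(nm,len(P),np.percentile(P,[1,50,99],axis=0).round(1).tolist() if len(P) else 0)
E
```

```text
time: 13.88
tool_pos: [0.5471, -0.0128, 0.0375]
tool_rot: [0.0, 0.996, 0.089, -0.006]
contact_force: [-16.2, -3.5, 13.5]
gripper_width: 0.496
[-44.16596922  -7.96741929  37.51130695] [-16.22887424  -3.49320797  13.53263314] [-0.53776884  2.48465731 -0.05296336]
fence 1955 [[59.7, -91.1, 76.0], [60.3, 28.4, 77.6], [61.0, 72.1, 80.9]]
wood 144401 [[-30.3, -78.5, 72.9], [20.1, -10.2, 74.4], [56.7, 57.8, 75.9]]
```

```bash
python3 -m pendant '[{"wx":0,"wy":0,"wz":0,"dx":-0.012,"dy":0,"dz":0,"hand":0},{"wx":0,"wy":0,"wz":0,"dx":-0.015,"dy":0,"dz":-0.03,"hand":0},{"wx":0,"wy":0,"wz":0,"dx":-0.015,"dy":0,"dz":-0.08,"hand":0},{"wx":0,"wy":0,"wz":-5,"dx":-0.01,"dy":-0.01,"dz":-0.08,"hand":-0.4},{"wx":0,"wy":0,"wz":-90,"dx":0.053,"dy":-0.1,"dz":-0.08,"hand":-0.4},{"wx":0,"wy":0,"wz":-90,"dx":0.053,"dy":-0.1,"dz":-0.08,"hand":-0.4},{"wx":0,"wy":0,"wz":-90,"dx":0.053,"dy":-0.1,"dz":-0.08,"hand":-0.4},{"wx":0,"wy":0,"wz":-90,"dx":0.053,"dy":-0.1,"dz":-0.08,"hand":-0.4},{"wx":0,"wy":0,"wz":-90,"dx":0.053,"dy":-0.1,"dz":-0.08,"hand":-0.4},{"wx":0,"wy":0,"wz":-90,"dx":0.053,"dy":-0.1,"dz":-0.08,"hand":-0.4},{"wx":0,"wy":0,"wz":-90,"dx":0.053,"dy":-0.1,"dz":-0.08,"hand":-0.4},{"wx":0,"wy":0,"wz":-90,"dx":0.053,"dy":-0.1,"dz":-0.08,"hand":-0.4},{"wx":0,"wy":0,"wz":-90,"dx":0.053,"dy":-0.1,"dz":-0.08,"hand":-0.4},{"wx":0,"wy":0,"wz":-90,"dx":0.053,"dy":-0.1,"dz":-0.08,"hand":-0.4},{"wx":0,"wy":0,"wz":-90,"dx":0.053,"dy":-0.1,"dz":-0.08,"hand":-0.4},{"wx":0,"wy":0,"wz":-90,"dx":0.053,"dy":-0.1,"dz":-0.08,"hand":-0.4},{"wx":0,"wy":0,"wz":-90,"dx":0.053,"dy":-0.1,"dz":-0.08,"hand":-0.4},{"wx":0,"wy":0,"wz":-90,"dx":0.053,"dy":-0.1,"dz":-0.08,"hand":-0.4},{"wx":0,"wy":0,"wz":-90,"dx":0.053,"dy":-0.1,"dz":-0.08,"hand":-0.4}]'
python3 - <<'E'
from h import *
s=sensors.state(); print(tojig(s["tool_pos"]))
go(jig(12,84,37),JY+90);go(jig(12,72,37),JY+90)
E
```

```text
time: 15.52
tool_pos: [0.5851, 0.0957, 0.1176]
tool_rot: [0.0, 0.642, 0.767, 0.0]
contact_force: [-0.4, 0.4, 0.3]
gripper_width: 0.303
[ 12.78978571  91.93919153 117.59946791]
d [-0.0079 -0.0008  0.0806] wz -0.26 yaw now 100.09
d [-0.0199 -0.0007  0.0806] wz -0.26 yaw now 100.09
```

```bash
python3 -m pendant '[{"wx":0,"wy":0,"wz":-0.3,"dx":-0.006,"dy":-0.0008,"dz":0.035,"hand":-0.4},{"wx":0,"wy":0,"wz":-0.3,"dx":-0.008,"dy":-0.0008,"dz":0.06,"hand":-0.4},{"wx":0,"wy":0,"wz":-0.3,"dx":-0.008,"dy":-0.0008,"dz":0.075,"hand":-0.4},{"wx":0,"wy":0,"wz":-0.3,"dx":-0.008,"dy":-0.0008,"dz":0.0805,"hand":-0.4},{"wx":0,"wy":0,"wz":-0.3,"dx":-0.008,"dy":-0.0008,"dz":0.0805,"hand":-0.4},{"wx":0,"wy":0,"wz":-0.3,"dx":-0.012,"dy":-0.0008,"dz":0.0805,"hand":-0.4},{"wx":0,"wy":0,"wz":-0.3,"dx":-0.015,"dy":-0.0008,"dz":0.0805,"hand":-0.4},{"wx":0,"wy":0,"wz":-0.3,"dx":-0.017,"dy":-0.0008,"dz":0.0805,"hand":-0.4},{"wx":0,"wy":0,"wz":-0.3,"dx":-0.018,"dy":-0.0008,"dz":0.0805,"hand":-0.4},{"wx":0,"wy":0,"wz":-0.3,"dx":-0.019,"dy":-0.0008,"dz":0.0805,"hand":-0.4},{"wx":0,"wy":0,"wz":-0.3,"dx":-0.020,"dy":-0.0008,"dz":0.0805,"hand":-0.4},{"wx":0,"wy":0,"wz":-0.3,"dx":-0.021,"dy":-0.0008,"dz":0.0805,"hand":-0.4},{"wx":0,"wy":0,"wz":-0.3,"dx":-0.022,"dy":-0.0008,"dz":0.0805,"hand":-0.4},{"wx":0,"wy":0,"wz":-0.3,"dx":-0.0225,"dy":-0.0008,"dz":0.0805,"hand":-0.4},{"wx":0,"wy":0,"wz":-0.3,"dx":-0.0225,"dy":-0.0008,"dz":0.0805,"hand":-0.4}]'
python3 - <<'E'
from h import *
s=sensors.state(); print(tojig(s["tool_pos"]),s["contact_force"],s["ft_torque"])
E
```

```text
time: 16.77
tool_pos: [0.5882, 0.0756, 0.0378]
tool_rot: [-0.001, 0.639, 0.769, 0.002]
contact_force: [-1.9, 8.5, 3.6]
gripper_width: 0.297
[12.13485172 71.59060578 37.80280101] [-1.8570597   8.51902887  3.55230191] [ 1.24398881  0.28416229 -0.07792864]
```

```bash
python3 -m pendant '[{"wx":0,"wy":0,"wz":0,"dx":-0.001,"dy":0,"dz":0,"hand":-0.4},{"wx":0,"wy":0,"wz":0,"dx":-0.002,"dy":0,"dz":0,"hand":-0.4},{"wx":0,"wy":0,"wz":0,"dx":-0.003,"dy":0,"dz":0,"hand":-0.4},{"wx":0,"wy":0,"wz":0,"dx":-0.004,"dy":0,"dz":0,"hand":-0.4},{"wx":0,"wy":0,"wz":0,"dx":-0.004,"dy":0,"dz":0,"hand":-0.4},{"wx":0,"wy":0,"wz":0,"dx":-0.004,"dy":0,"dz":0,"hand":-0.4}]'
python3 - <<'E'
from h import *
s=sensors.state(); print(tojig(s["tool_pos"]),s["contact_force"],s["ft_torque"])
go(jig(12,95,200),190.35)
E
```

```text
time: 17.27
tool_pos: [0.5883, 0.0753, 0.0379]
tool_rot: [-0.004, 0.639, 0.769, 0.004]
contact_force: [-2.7, 20.4, 5.4]
gripper_width: 0.3
[12.19447298 71.28686813 37.86661391] [-2.69742287 20.44495305  5.44957368] [3.10195885 0.53406624 0.02672417]
d [ 0.0255  0.     -0.1619] wz -89.84 yaw now 100.51
```

Run:
```python
from h import *
d=np.load("w5.npz"); I=d["I"].astype(int);D=d["D"];J=tojig(cloud("wrist",D,d["T"]));sat=I.max(-1)-I.min(-1)
w=(sat>40)&(J[...,2]>40)&(J[...,2]<80)
for u in (150,230,320,400,470):
    c=np.where(w[:,u])[0]; 
    for v in list(c[c>c.max()-5]): print(u,v,J[v,u].round(1),end=' ')
    print(); 
H=np.array(cams.calibration("wrist")["hand_eye"]); P=cloud("wrist",D,H)
for a in (-.04,-.03,-.02):
    Q=P[(D>0)&(P[...,2]>a)&(P[...,2]<a+.01)&(sat<30)]; print(a,len(Q),Q.max(0).round(4) if len(Q) else 0)
save("w5.png",d["I"])
```

```text
150 316 [-29.6  46.1  74.5] 150 317 [-29.6  45.8  75.3] 150 318 [-30.5  46.3  74.3] 150 319 [-30.6  46.2  74.7] 150 320 [-31.2  46.5  74.3] 
230 317 [-30.5  20.1  73.3] 230 318 [-30.6  20.   73.8] 230 319 [-30.1  19.6  75.3] 230 320 [-30.7  19.7  74.9] 230 321 [-31.3  19.8  74.5] 
320 318 [-30.1  -9.5  74.5] 320 319 [-30.7  -9.5  74.1] 320 320 [-30.8  -9.5  74.6] 320 321 [-31.7  -9.5  73.7] 320 322 [-31.7  -9.5  74.3] 
400 318 [-30.1 -35.5  74.6] 400 319 [-30.9 -35.7  73.9] 400 320 [-31.2 -35.7  74. ] 400 321 [-31.9 -35.9  73.4] 400 322 [-31.5 -35.6  74.7] 
470 318 [-30.5 -58.7  74.2] 470 319 [-30.7 -58.6  74.5] 470 320 [-31.2 -58.8  74.2] 470 321 [-31.8 -59.   73.9] 470 322 [-31.8 -58.8  74.5] 
-0.04 11338 [ 0.1038  0.0933 -0.03  ]
-0.03 2382 [ 0.1039  0.096  -0.02  ]
-0.02 918 [ 0.1038  0.0963 -0.01  ]
```

View pics/w5.png

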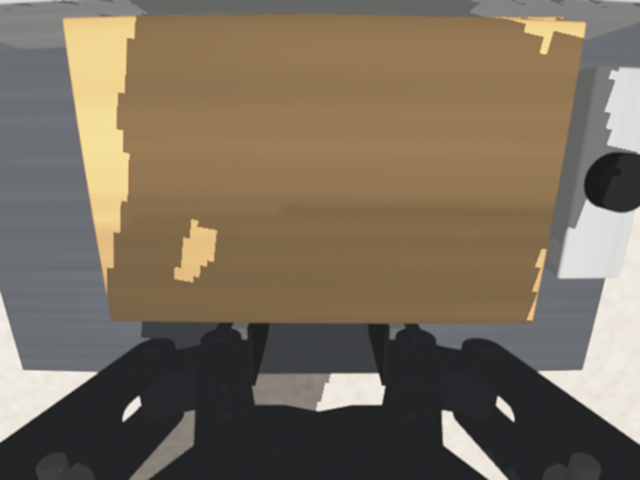

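The picture shows the top blank's free edge straight at rows 320–322 (jig x ≈ -31) and no wider blank showing beneath. Final press done at 20 N. Next I'll leave the stack and go over the pin, keeping this yaw so the jaws stay clear of the tall look-alike.

```bash
python3 -m pendant '[{"wx":0,"wy":0,"wz":0,"dx":0.006,"dy":0,"dz":0,"hand":-0.4},{"wx":0,"wy":0,"wz":0,"dx":0.016,"dy":0,"dz":0,"hand":-0.4},{"wx":0,"wy":0,"wz":0,"dx":0.016,"dy":0,"dz":-0.03,"hand":-0.4},{"wx":0,"wy":0,"wz":0,"dx":0.016,"dy":0,"dz":-0.07,"hand":-0.4},{"wx":0,"wy":0,"wz":0,"dx":0.016,"dy":0,"dz":-0.11,"hand":-0.4},{"wx":0,"wy":0,"wz":0,"dx":0.01,"dy":0,"dz":-0.15,"hand":-0.4},{"wx":0,"wy":0,"wz":0,"dx":0.008,"dy":0,"dz":-0.16,"hand":-0.4},{"wx":0,"wy":0,"wz":0,"dx":0.008,"dy":0,"dz":-0.16,"hand":-0.4}]'
python3 - <<'E'
from h import *
s=sensors.state(); print(tojig(s["tool_pos"]))
T=pose("wrist",s); I,D=cams.grab_frame("wrist"); np.savez("w6.npz",I=I,D=D,T=T)
J,m=wood(I,D,T);I=I.astype(int);sat=I.max(-1)-I.min(-1)
for nm,mm in [("fence",(abs(J[...,2]-80)<4)&(sat<40)&(J[...,0]>50)&(J[...,0]<90)),("wood",m&(J[...,2]>70)),("low",m&(J[...,2]<68)),("stop",(abs(J[...,2]-79)<3)&(sat<40)&(abs(J[...,0]-10)<25)&(J[...,1]<-60))]:
    P=J[mm&(abs(J[...,1])<105)]; print(nm,len(P),np.percentile(P,[1,50,99],axis=0).round(1).tolist() if len(P) else 0)
go([.465,-.31,.25],JY+90)
E
```

```text
time: 17.93
tool_pos: [0.5902, 0.0768, 0.2028]
tool_rot: [0.004, 0.64, 0.769, 0.003]
contact_force: [0.2, 0.3, -0.4]
gripper_width: 0.299
[ 14.40500326  72.45454693 202.76594183]
fence 2281 [[59.9, 9.7, 76.8], [67.4, 62.6, 80.1], [74.8, 104.3, 81.6]]
wood 11704 [[-29.0, -78.8, 72.4], [15.4, 6.7, 74.1], [55.4, 59.4, 75.6]]
low 481 [[-24.2, 58.5, 46.7], [29.1, 59.8, 59.0], [57.7, 61.1, 67.1]]
stop 544 [[-13.6, -90.9, 76.1], [10.2, -83.4, 79.3], [34.1, -80.2, 81.8]]
d [-0.3582 -0.1917 -0.0512] wz 0.13 yaw now 100.48
```

```bash
python3 -m pendant '[{"wx":0,"wy":0,"wz":0,"dx":-0.358,"dy":-0.192,"dz":-0.051,"hand":0},{"wx":0,"wy":0,"wz":0,"dx":-0.358,"dy":-0.192,"dz":-0.051,"hand":0},{"wx":0,"wy":0,"wz":0,"dx":-0.358,"dy":-0.192,"dz":-0.051,"hand":0},{"wx":0,"wy":0,"wz":0,"dx":-0.358,"dy":-0.192,"dz":-0.051,"hand":0},{"wx":0,"wy":0,"wz":0,"dx":-0.358,"dy":-0.192,"dz":-0.051,"hand":0},{"wx":0,"wy":0,"wz":0,"dx":-0.358,"dy":-0.192,"dz":-0.051,"hand":0},{"wx":0,"wy":0,"wz":0,"dx":-0.358,"dy":-0.192,"dz":-0.051,"hand":0},{"wx":0,"wy":0,"wz":0,"dx":-0.358,"dy":-0.192,"dz":-0.051,"hand":0},{"wx":0,"wy":0,"wz":0,"dx":-0.358,"dy":-0.192,"dz":-0.051,"hand":0},{"wx":0,"wy":0,"wz":0,"dx":-0.358,"dy":-0.192,"dz":-0.051,"hand":0},{"wx":0,"wy":0,"wz":0,"dx":-0.358,"dy":-0.192,"dz":-0.051,"hand":0},{"wx":0,"wy":0,"wz":0,"dx":-0.358,"dy":-0.192,"dz":-0.051,"hand":0},{"wx":0,"wy":0,"wz":0,"dx":-0.358,"dy":-0.192,"dz":-0.051,"hand":0}]'
python3 - <<'E'
from h import *
s=sensors.state(); print(s["tool_pos"],s["joint_vel"].round(2))
T=pose("wrist",s); I,D=cams.grab_frame("wrist"); np.savez("w7.npz",I=I,D=D,T=T); save("w7.png",I)
print([(r["position"],r["score"]) for r in finder.look_for("wrist","pin")])
W=cloud("wrist",D,T); R=quatR(s["tool_rot"]); 
near=np.hypot(W[...,0]-.465,W[...,1]+.31)<.04
for a,b in [(.13,.15),(.11,.13),(.09,.11),(.07,.09),(.045,.056)]:
    P=W[near&(W[...,2]>a)&(W[...,2]<b)]; print(a,len(P),P.mean(0).round(4) if len(P) else 0, P.min(0).round(4) if len(P) else 0,P.max(0).round(4) if len(P) else 0)
E
```

```text
time: 19.07
tool_pos: [0.4633, -0.3087, 0.2453]
tool_rot: [-0.002, 0.639, 0.769, 0.0]
contact_force: [0.5, 0.8, 0.1]
gripper_width: 0.5
[ 0.46327329 -0.30869276  0.24533586] [ 0.03 -0.01 -0.   -0.    0.   -0.  ]
[([0.4935, -0.3822, 0.1468], 0.81), ([0.4632, -0.3047, 0.1258], 0.75)]
0.13 411 [ 0.4668 -0.3113  0.1392] [ 0.4594 -0.3198  0.1302] [ 0.4747 -0.3047  0.1416]
0.11 121 [ 0.4656 -0.3064  0.1205] [ 0.4592 -0.312   0.11  ] [ 0.4738 -0.3043  0.13  ]
0.09 98 [ 0.4657 -0.3063  0.1006] [ 0.4591 -0.3123  0.09  ] [ 0.474  -0.3042  0.1099]
0.07 82 [ 0.4657 -0.3064  0.0804] [ 0.4593 -0.3119  0.0704] [ 0.474  -0.3044  0.0894]
0.045 3100 [ 0.4658 -0.3082  0.0501] [ 0.4311 -0.3467  0.0451] [ 0.501  -0.2768  0.0558]
```

View pics/w7.png

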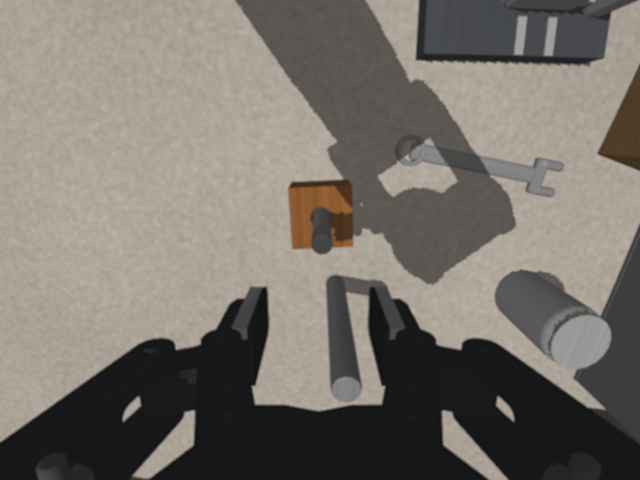

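The pin is at px (322,240), in its rack, with its top at z = 0.140 and 16 mm across. The tall look-alike leans away visually at (345,385) and is clear of the jaws. Descending to grasp.

Run:
```python
from h import *
go([.466,-.312,.098],JY+90)
```

```text
d [-0.0045  0.0016  0.1483] wz 0.25 yaw now 100.6
```

```bash
python3 -m pendant '[{"wx":0,"wy":0,"wz":0,"dx":-0.0045,"dy":0.0016,"dz":0.04,"hand":0},{"wx":0,"wy":0,"wz":0,"dx":-0.0045,"dy":0.0016,"dz":0.075,"hand":0},{"wx":0,"wy":0,"wz":0,"dx":-0.0045,"dy":0.0016,"dz":0.10,"hand":0},{"wx":0,"wy":0,"wz":0,"dx":-0.0045,"dy":0.0016,"dz":0.12,"hand":0},{"wx":0,"wy":0,"wz":0,"dx":-0.0045,"dy":0.0016,"dz":0.14,"hand":0},{"wx":0,"wy":0,"wz":0,"dx":-0.0045,"dy":0.0016,"dz":0.148,"hand":0},{"wx":0,"wy":0,"wz":0,"dx":-0.0045,"dy":0.0016,"dz":0.148,"hand":0},{"wx":0,"wy":0,"wz":0,"dx":-0.0045,"dy":0.0016,"dz":0.148,"hand":-1},{"wx":0,"wy":0,"wz":0,"dx":-0.0045,"dy":0.0016,"dz":0.148,"hand":-1},{"wx":0,"wy":0,"wz":0,"dx":-0.0045,"dy":0.0016,"dz":0.148,"hand":-1},{"wx":0,"wy":0,"wz":0,"dx":-0.0045,"dy":0.0016,"dz":0.148,"hand":-1},{"wx":0,"wy":0,"wz":0,"dx":-0.0045,"dy":0.0016,"dz":0.148,"hand":-1},{"wx":0,"wy":0,"wz":0,"dx":-0.0045,"dy":0.0016,"dz":0.148,"hand":-1}]'
python3 - <<'E'
from h import *
s=sensors.state(); print(s["tool_pos"],s["contact_force"],s["ft_torque"],s["gripper_width"]*85); go([.466,-.312,.25],JY+90)
E
```

```text
time: 20.25
tool_pos: [0.4673, -0.3147, 0.1021]
tool_rot: [0.002, 0.639, 0.769, 0.0]
contact_force: [-0.7, -0.3, 5.8]
gripper_width: 0.168
[ 0.46731851 -0.31472364  0.10205623] [-0.71430049 -0.31608644  5.8119373 ] [0.12035711 0.03742581 0.03124017] 14.267144502254416
d [ 0.0026 -0.0005 -0.148 ] wz 0.15 yaw now 100.5
```

```bash
python3 -m pendant '[{"wx":0,"wy":0,"wz":0,"dx":0,"dy":0,"dz":-0.015,"hand":-1},{"wx":0,"wy":0,"wz":0,"dx":0,"dy":0,"dz":-0.035,"hand":-1},{"wx":0,"wy":0,"wz":0,"dx":0,"dy":0,"dz":-0.06,"hand":-1},{"wx":0,"wy":0,"wz":0,"dx":0,"dy":0,"dz":-0.09,"hand":-1},{"wx":0,"wy":0,"wz":0,"dx":0,"dy":0,"dz":-0.11,"hand":-1},{"wx":0,"wy":0,"wz":0,"dx":0,"dy":0,"dz":-0.11,"hand":-1}]'
python3 - <<'E'
from h import *
s=sensors.state(); print(s["tool_pos"],s["contact_force"],s["ft_torque"],s["gripper_width"]*85)
I,D=cams.grab_frame("wrist"); H=np.array(cams.calibration("wrist")["hand_eye"]); P=cloud("wrist",D,H)
near=(D>0)&(np.hypot(P[...,0],P[...,1])<.03)
for a in np.arange(.0,.13,.02):
    Q=P[near&(P[...,2]>a)&(P[...,2]<a+.02)]; print(a.round(2),len(Q),Q.min(0).round(4) if len(Q) else 0,Q.max(0).round(4) if len(Q) else 0)
t=jig(-44,-15,0); go([t[0],t[1],.21],JY+90)
E
```

```text
time: 20.75
tool_pos: [0.4682, -0.3157, 0.2155]
tool_rot: [0.005, 0.639, 0.769, -0.0]
contact_force: [0.5, -1.0, -0.0]
gripper_width: 0.17
[ 0.46824217 -0.31566985  0.21547657] [ 0.509177   -0.95470189 -0.04755921] [-0.07363102 -0.04820542 -0.03629046] 14.435592295895933
0.0 528 [ 0.0028 -0.0072  0.    ] [0.0097 0.0081 0.02  ]
0.02 381 [ 0.003  -0.0073  0.02  ] [0.0097 0.0081 0.0399]
0.04 281 [ 0.0029 -0.0073  0.0401] [0.0098 0.008  0.0599]
0.06 214 [ 0.0034 -0.0072  0.0601] [0.0098 0.008  0.0799]
0.08 165 [ 0.004  -0.0071  0.08  ] [0.0099 0.008  0.1   ]
0.1 4 [ 0.0081 -0.0037  0.1002] [0.0094 0.0011 0.1009]
0.12 0 0 0
d [0.2754 0.1336 0.0017] wz 0.15 yaw now 100.5
```

```bash
python3 -m pendant '[{"wx":0,"wy":0,"wz":0.15,"dx":0.2436,"dy":0.133,"dz":0.005,"hand":-1},{"wx":0,"wy":0,"wz":0.15,"dx":0.2436,"dy":0.133,"dz":0.005,"hand":-1},{"wx":0,"wy":0,"wz":0.15,"dx":0.2436,"dy":0.133,"dz":0.005,"hand":-1},{"wx":0,"wy":0,"wz":0.15,"dx":0.2436,"dy":0.133,"dz":0.005,"hand":-1},{"wx":0,"wy":0,"wz":0.15,"dx":0.2436,"dy":0.133,"dz":0.005,"hand":-1},{"wx":0,"wy":0,"wz":0.15,"dx":0.2436,"dy":0.133,"dz":0.005,"hand":-1},{"wx":0,"wy":0,"wz":0.15,"dx":0.2436,"dy":0.133,"dz":0.005,"hand":-1},{"wx":0,"wy":0,"wz":0.15,"dx":0.2436,"dy":0.133,"dz":0.005,"hand":-1},{"wx":0,"wy":0,"wz":0.15,"dx":0.2436,"dy":0.133,"dz":0.005,"hand":-1},{"wx":0,"wy":0,"wz":0.15,"dx":0.2436,"dy":0.133,"dz":0.005,"hand":-1},{"wx":0,"wy":0,"wz":0.15,"dx":0.2436,"dy":0.133,"dz":0.005,"hand":-1},{"wx":0,"wy":0,"wz":0.15,"dx":0.2436,"dy":0.133,"dz":0.005,"hand":-1},{"wx":0,"wy":0,"wz":0.15,"dx":0.2436,"dy":0.133,"dz":0.005,"hand":-1}]'
python3 - <<'E'
from h import *
s=sensors.state(); print(s["tool_pos"],tojig(s["tool_pos"]),s["joint_vel"].round(2))
T=pose("wrist",s);I,D=cams.grab_frame("wrist"); np.savez("w8.npz",I=I,D=D,T=T,s=s["tool_pos"]); save("w8.png",I)
print([(tojig(np.array(r["position"])).round(1),r["score"]) for r in finder.look_for("wrist","keeper_hole")])
J=tojig(cloud("wrist",D,T)); m=(D>0)&(J[...,2]<22)&(J[...,0]<-25)&(J[...,0]>-65)&(J[...,1]>-40)&(J[...,1]<20)
print(m.sum(),J[m].min(0),J[m].max(0)); v,u=np.where(m); print(u.min(),u.max(),v.min(),v.max()) if m.sum() else 0
E
```

```text
time: 21.88
tool_pos: [0.5524, -0.0512, 0.2048]
tool_rot: [-0.0, 0.641, 0.767, -0.0]
contact_force: [0.0, 0.9, -2.2]
gripper_width: 0.17
[ 0.55238722 -0.05117137  0.20482788] [-45.82987936 -46.67571953 204.82788318] [ 0. -0. -0.  0.  0.  0.]
[(array([-7.9, 57. , 33.2]), 0.6)]
358 [-53.03685202 -24.50308522  -1.81836677] [-33.27569398  -7.97344107  21.77983455]
310 331 170 190
```

View pics/w8.png

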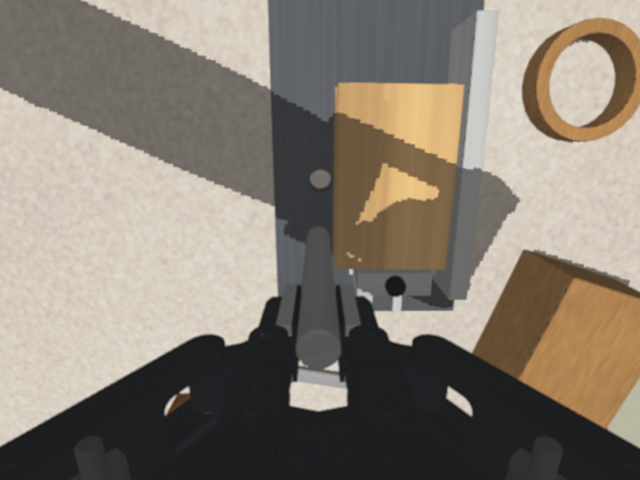

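The picture shows the keeper hole clearly at px (320,180), the pin's lower end at (318,235), and the stack square against the fence and the stop. Next, their relative offset from this same image.

Run:
```python
from h import *
d=np.load("w8.npz");T=d["T"];I=d["I"];D=d["D"];J=tojig(cloud("wrist",D,T))
H=np.array(cams.calibration("wrist")["hand_eye"]);P=cloud("wrist",D,H)
g=I.astype(int).mean(-1); print(g[180,300:342].astype(int).tolist()); print(g[160:202,320].astype(int).tolist())
m=(D>0)&(J[...,2]<26.5)&(np.hypot(J[...,0]+44,J[...,1]+15)<15); v,u=np.where(m);print(m.sum(),u.min(),u.max(),v.min(),v.max())
for uv in [((u.min()+u.max())/2,(v.min()+v.max())/2)]:
    p=pix("wrist",*uv,z=.030,T=T); print(uv,p,tojig(p))
    # tool frame
    Ti=T@np.linalg.inv(H); q=np.linalg.inv(Ti)@np.r_[p,1]; print("hole in tool",q.round(4))
# edges to plane
for (a,b) in [(u.min()-.5,180),(u.max()+.5,180),(320,v.min()-.5),(320,v.max()+.5)]:
    print(tojig(pix("wrist",a,b,z=.03,T=T)).round(1))
n=(D>0)&(np.hypot(P[...,0],P[...,1])<.03)
for a in (.02,.04,.06,.08):
    Q=P[n&(P[...,2]>a)&(P[...,2]<a+.02)]; print(a,len(Q),Q.min(0).round(4),Q.max(0).round(4))
Q=P[n&(P[...,2]>.0)&(P[...,2]<.13)];print("pin end z",Q[:,2].max())
```

```text
[56, 56, 56, 56, 55, 57, 55, 54, 53, 66, 87, 102, 107, 106, 105, 105, 105, 107, 108, 109, 108, 108, 108, 107, 107, 106, 106, 107, 104, 99, 80, 60, 54, 64, 73, 77, 78, 81, 84, 85, 85, 86]
[54, 56, 55, 56, 55, 56, 55, 54, 60, 79, 100, 110, 112, 110, 110, 108, 108, 108, 108, 109, 108, 108, 108, 109, 109, 110, 109, 98, 79, 56, 47, 49, 50, 52, 54, 55, 55, 54, 55, 54, 55, 54]
376 310 331 170 191
(np.float64(320.5), np.float64(180.5)) [ 0.54917167 -0.01904478  0.03      ] [-43.2212166  -14.49416281  30.        ]
hole in tool [0.0322 0.0026 0.1748 1.    ]
[-52.8 -14.   30. ]
[-33.6 -14.1  30. ]
[-43.7  -5.   30. ]
[-43.7 -24.1  30. ]
0.02 382 [ 0.0031 -0.0072  0.0201] [0.01  0.008 0.04 ]
0.04 284 [ 0.0029 -0.0073  0.04  ] [0.0098 0.0081 0.0599]
0.06 213 [ 0.003  -0.0073  0.0601] [0.0099 0.0081 0.0798]
0.08 170 [ 0.0037 -0.0071  0.08  ] [0.01   0.008  0.0999]
pin end z 0.12999245449365646
```

```bash
python3 -m pendant '[{"wx":0,"wy":0,"wz":0,"dx":0.02,"dy":0.0022,"dz":0,"hand":-1},{"wx":0,"wy":0,"wz":0,"dx":0.0303,"dy":0.0022,"dz":0,"hand":-1},{"wx":0,"wy":0,"wz":0,"dx":0.0303,"dy":0.0022,"dz":0.01,"hand":-1},{"wx":0,"wy":0,"wz":0,"dx":0.0303,"dy":0.0022,"dz":0.03,"hand":-1},{"wx":0,"wy":0,"wz":0,"dx":0.0303,"dy":0.0022,"dz":0.05,"hand":-1},{"wx":0,"wy":0,"wz":0,"dx":0.0303,"dy":0.0022,"dz":0.06,"hand":-1},{"wx":0,"wy":0,"wz":0,"dx":0.0303,"dy":0.0022,"dz":0.06,"hand":-1},{"wx":0,"wy":0,"wz":0,"dx":0.0303,"dy":0.0022,"dz":0.06,"hand":-1}]'
python3 - <<'E'
from h import *
s=sensors.state(); print(s["tool_pos"],tojig(s["tool_pos"]),s["contact_force"])
T=pose("wrist",s);I,D=cams.grab_frame("wrist"); np.savez("w9.npz",I=I,D=D,T=T)
save("w9.png",I[130:290,220:420],4)
E
```

```text
time: 22.65
tool_pos: [0.5489, -0.0201, 0.1444]
tool_rot: [-0.001, 0.64, 0.768, -0.0]
contact_force: [0.3, -0.1, -1.7]
gripper_width: 0.17
[ 0.54891838 -0.0201158   0.14436239] [-43.66280894 -15.5022479  144.36238935] [ 0.2865547  -0.11677134 -1.68908449]
```

View pics/w9.png

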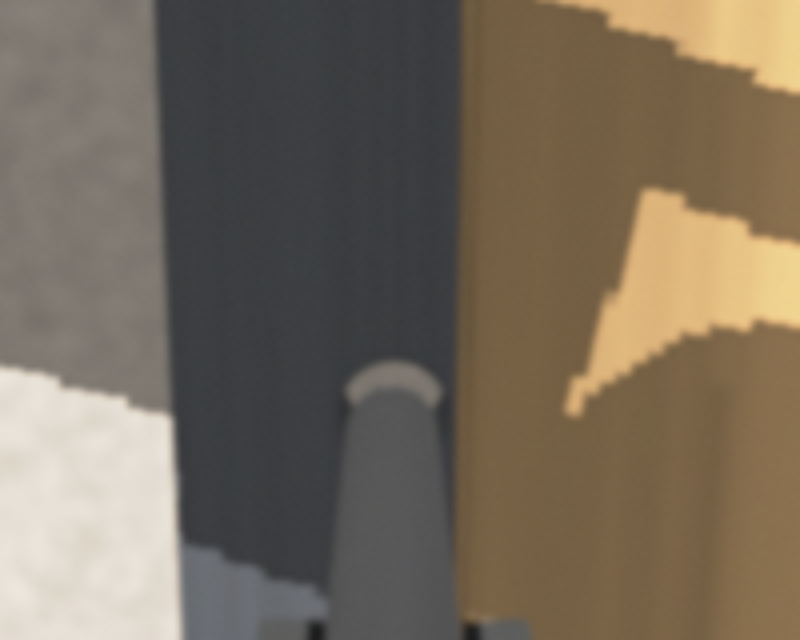

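The crescent of hole is visible ahead of the pin's end at crop (394,375), laterally centred within about 1 px. Next, the fore-aft offset.

Run:
```python
from h import *
d=np.load("w9.npz");T=d["T"];I=d["I"].astype(int);D=d["D"]
print(I.mean(-1)[212:232,318].astype(int).tolist())
H=np.array(cams.calibration("wrist")["hand_eye"]);P=cloud("wrist",D,H)
print(P[212:236,318].round(4).tolist()[::2])
zb=T@np.linalg.inv(H)
for z in (.041,.0434,.046): print(z,tojig(pix("wrist",318,226.3,z=z,T=T)).round(2))
print("hole far edge",tojig(pix("wrist",318,219.8,z=.03,T=T)).round(2))
for u,v,z in [(220+345/4,130+395/4,.03),(220+443/4,130+395/4,.03),(220+347/4,130+410/4,.0434),(220+438/4,130+410/4,.0434)]: print(tojig(pix("wrist",u,v,z=z,T=T)).round(2))
```

```text
[60, 60, 61, 60, 60, 60, 59, 70, 92, 112, 119, 120, 120, 117, 106, 93, 86, 86, 85, 87]
[[0.0163, 0.0004, 0.1152], [0.0153, 0.0004, 0.1132], [0.0138, 0.0004, 0.1133], [0.0118, 0.0004, 0.1154], [0.0039, 0.0004, 0.1436], [0.0022, 0.0004, 0.144], [0.0005, 0.0004, 0.1443], [0.0096, 0.0004, 0.1001], [0.0095, 0.0004, 0.0947], [0.0097, 0.0004, 0.0884], [0.0094, 0.0004, 0.0845], [0.0095, 0.0004, 0.0789]]
0.041 [-43.39  -6.9   41.  ]
0.0434 [-43.38  -6.31  43.4 ]
0.046 [-43.38  -5.68  46.  ]
hole far edge [-43.4   -4.73  30.  ]
[-52.01 -11.45  30.  ]
[-34.06 -11.43  30.  ]
[-51.21 -10.76  43.4 ]
[-35.37 -10.75  43.4 ]
```

Pin and hole agree within 0.4 mm in both directions. Lowering.

```bash
python3 -m pendant '[{"wx":0,"wy":0,"wz":0,"dx":0,"dy":0,"dz":0.008,"hand":-1},{"wx":0,"wy":0,"wz":0,"dx":0,"dy":0,"dz":0.012,"hand":-1},{"wx":0,"wy":0,"wz":0,"dx":0,"dy":0,"dz":0.014,"hand":-1},{"wx":0,"wy":0,"wz":0,"dx":0,"dy":0,"dz":0.016,"hand":-1},{"wx":0,"wy":0,"wz":0,"dx":0,"dy":0,"dz":0.018,"hand":-1},{"wx":0,"wy":0,"wz":0,"dx":0,"dy":0,"dz":0.018,"hand":-1}]'
python3 - <<'E'
from h import *
s=sensors.state(); print(s["tool_pos"],tojig(s["tool_pos"]),s["contact_force"],s["ft_torque"])
E
```

```text
time: 23.2
tool_pos: [0.5492, -0.0199, 0.1267]
tool_rot: [-0.0, 0.64, 0.768, -0.0]
contact_force: [-0.2, -0.6, -1.9]
gripper_width: 0.167
[ 0.54919249 -0.01988196  0.12671287] [-43.35115057 -15.32146314 126.7128677 ] [-0.20944333 -0.5831914  -1.89551974] [-0.04431115  0.00075342 -0.00099938]
```

```bash
python3 -m pendant '[{"wx":0,"wy":0,"wz":0,"dx":0,"dy":0,"dz":0.005,"hand":-1},{"wx":0,"wy":0,"wz":0,"dx":0,"dy":0,"dz":0.010,"hand":-1},{"wx":0,"wy":0,"wz":0,"dx":0,"dy":0,"dz":0.015,"hand":-1},{"wx":0,"wy":0,"wz":0,"dx":0,"dy":0,"dz":0.019,"hand":-1},{"wx":0,"wy":0,"wz":0,"dx":0,"dy":0,"dz":0.022,"hand":-1},{"wx":0,"wy":0,"wz":0,"dx":0,"dy":0,"dz":0.024,"hand":-1},{"wx":0,"wy":0,"wz":0,"dx":0,"dy":0,"dz":0.025,"hand":-1},{"wx":0,"wy":0,"wz":0,"dx":0,"dy":0,"dz":0.025,"hand":-1}]'
python3 - <<'E'
from h import *
s=sensors.state(); print(s["tool_pos"],tojig(s["tool_pos"]),s["contact_force"],s["ft_torque"])
E
```

```text
time: 23.87
tool_pos: [0.5495, -0.02, 0.1022]
tool_rot: [0.0, 0.64, 0.768, 0.0]
contact_force: [-0.4, 0.2, -1.5]
gripper_width: 0.168
[ 0.54950576 -0.01996614  0.10220575] [-43.05810272 -15.4605558  102.20575293] [-0.39016028  0.22211571 -1.53963355] [-0.00578521 -0.01668616  0.0355587 ]
```

```bash
python3 -m pendant '[{"wx":0,"wy":0,"wz":0,"dx":0,"dy":0,"dz":0.0007,"hand":-1},{"wx":0,"wy":0,"wz":0,"dx":0,"dy":0,"dz":0.0014,"hand":-1},{"wx":0,"wy":0,"wz":0,"dx":0,"dy":0,"dz":0.0014,"hand":-1}]'
python3 - <<'E'
from h import *
s=sensors.state(); print(s["tool_pos"],s["contact_force"],s["ft_torque"])
E
```

```text
time: 24.12
tool_pos: [0.55, -0.0201, 0.1021]
tool_rot: [0.001, 0.64, 0.768, 0.0]
contact_force: [-2.2, 0.5, 5.5]
gripper_width: 0.17
[ 0.54996905 -0.02006538  0.10207921] [-2.22140276  0.50461288  5.49064858] [ 0.05452476  0.61215309 -0.00062114]
```

Contact comes at the same TCP height as in the rack (0.102), so the pin is on the bottom. Releasing and rising.

```bash
python3 -m pendant '[{"wx":0,"wy":0,"wz":0,"dx":0,"dy":0,"dz":-0.0012,"hand":-1},{"wx":0,"wy":0,"wz":0,"dx":0,"dy":0,"dz":-0.0012,"hand":-0.2},{"wx":0,"wy":0,"wz":0,"dx":0,"dy":0,"dz":-0.0012,"hand":-0.2},{"wx":0,"wy":0,"wz":0,"dx":0,"dy":0,"dz":-0.0012,"hand":-0.2},{"wx":0,"wy":0,"wz":0,"dx":0,"dy":0,"dz":-0.0012,"hand":-0.2},{"wx":0,"wy":0,"wz":0,"dx":0,"dy":0,"dz":-0.015,"hand":-0.2},{"wx":0,"wy":0,"wz":0,"dx":0,"dy":0,"dz":-0.035,"hand":-0.2},{"wx":0,"wy":0,"wz":0,"dx":0,"dy":0,"dz":-0.07,"hand":-0.2},{"wx":0,"wy":0,"wz":0,"dx":0,"dy":0,"dz":-0.11,"hand":-0.2},{"wx":0,"wy":0,"wz":0,"dx":-0.06,"dy":0.01,"dz":-0.15,"hand":-0.2},{"wx":0,"wy":0,"wz":0,"dx":-0.06,"dy":0.01,"dz":-0.17,"hand":-0.2},{"wx":0,"wy":0,"wz":0,"dx":-0.06,"dy":0.01,"dz":-0.17,"hand":-0.2},{"wx":0,"wy":0,"wz":0,"dx":-0.06,"dy":0.01,"dz":-0.17,"hand":-0.2}]'
python3 - <<'E'
from h import *
s=sensors.state(); print(s["tool_pos"],s["contact_force"],s["joint_vel"].round(2))
T=pose("wrist",s);I,D=cams.grab_frame("wrist"); np.savez("w10.npz",I=I,D=D,T=T); save("w10.png",I)
J,m=wood(I,D,T);I=I.astype(int);sat=I.max(-1)-I.min(-1)
for nm,mm in [("fence",(abs(J[...,2]-80)<4)&(sat<40)&(J[...,0]>50)&(J[...,0]<90)),("wood",m&(J[...,2]>70)),("low",m&(J[...,2]<68)),("stop",(abs(J[...,2]-79)<3)&(sat<40)&(abs(J[...,0]-10)<25)&(J[...,1]<-60)),("pin",(np.hypot(J[...,0]+43,J[...,1]+15)<11)&(J[...,2]>90)&(J[...,2]<170))]:
    P=J[mm&(abs(J[...,1])<105)]; print(nm,len(P),np.percentile(P,[1,50,99],axis=0).round(1).tolist() if len(P) else 0)
w=m&(J[...,2]>70); print(cv2.minAreaRect(J[w][:,:2].astype(np.float32)))
I,D=cams.grab_frame("scene"); save("scene2.png",I[160:310,220:420],4)
E
```

```text
time: 25.2
tool_pos: [0.5717, -0.0786, 0.2742]
tool_rot: [0.003, 0.641, 0.767, 0.001]
contact_force: [-0.3, -0.5, -0.7]
gripper_width: 0.397
[ 0.57174076 -0.07863714  0.27421868] [-0.25599043 -0.52229044 -0.73885804] [ 0.02  0.02  0.09  0.01 -0.    0.01]
fence 4208 [[59.9, -101.0, 76.5], [67.0, 10.3, 80.3], [75.0, 100.8, 82.1]]
wood 14406 [[-30.1, -76.9, 72.6], [14.6, -4.4, 74.4], [56.3, 58.1, 76.1]]
low 74 [[-32.7, -3.4, 64.2], [-31.8, 43.2, 66.2], [59.8, 58.1, 67.9]]
stop 841 [[-13.9, -100.5, 77.7], [5.1, -89.5, 79.5], [34.6, -80.6, 81.3]]
pin 374 [[-49.7, -21.6, 96.9], [-42.2, -13.7, 140.3], [-34.9, -6.5, 142.0]]
((13.295455932617188, -9.683509826660156), (138.66038513183594, 88.86702728271484), 89.75270080566406)
```

View pics/w10.png

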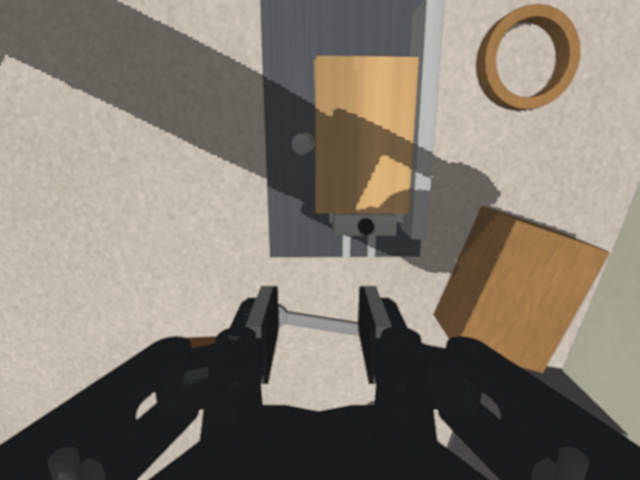

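View pics/scene2.png

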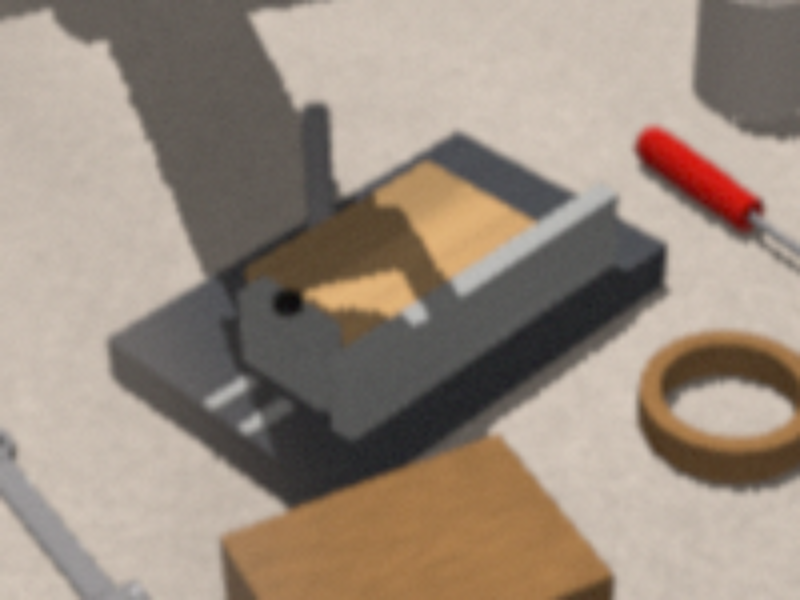

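The blanks and pin look right: the pin's top is at 140.3 mm and it stands upright at px (302,143). The numbers hint at a possible 1–2 mm gap between blank and fence, so I'll check the depth profile across that joint.

Run:
```python
from h import *
for f,rows in [("w10.npz",(80,100,180)),("w8.npz",(120,160))]:
    d=np.load(f);J=tojig(cloud("wrist",d["D"],d["T"]));I=d["I"]
    for v in rows:
        c=np.where((J[v,:,0]>52)&(J[v,:,0]<64)&(J[v,:,2]>30))[0]
        print(f,v,[(int(u),J[v,u,0].round(1),J[v,u,2].round(0),I[v,u].tolist()) for u in c])
        c=np.where((J[v,:,0]>-38)&(J[v,:,0]<-27))[0]
        print("  free",[(int(u),J[v,u,0].round(1),J[v,u,2].round(0)) for u in c])
```

```text
w10.npz 80 [(412, np.float64(53.2), np.float64(74.0), [208, 166, 112]), (413, np.float64(53.9), np.float64(75.0), [208, 167, 114]), (414, np.float64(55.0), np.float64(74.0), [205, 164, 111]), (415, np.float64(55.5), np.float64(75.0), [201, 162, 110]), (416, np.float64(56.6), np.float64(74.0), [186, 150, 103]), (417, np.float64(57.6), np.float64(74.0), [152, 128, 97]), (418, np.float64(60.1), np.float64(68.0), [116, 107, 96]), (419, np.float64(59.9), np.float64(72.0), [98, 98, 97]), (420, np.float64(60.2), np.float64(74.0), [106, 108, 106]), (421, np.float64(60.3), np.float64(77.0), [135, 137, 135]), (422, np.float64(60.4), np.float64(80.0), [167, 168, 164]), (423, np.float64(61.0), np.float64(81.0), [185, 186, 183]), (424, np.float64(62.1), np.float64(80.0), [187, 189, 186]), (425, np.float64(63.0), np.float64(80.0), [186, 188, 185]), (426, np.float64(63.6), np.float64(81.0), [185, 187, 184])]
  free [(310, np.float64(-37.7), np.float64(31.0)), (311, np.float64(-36.7), np.float64(29.0)), (312, np.float64(-35.7), np.float64(31.0)), (313, np.float64(-34.7), np.float64(30.0)), (314, np.
[... 6265 characters left out ...]
7, np.float64(-37.7), np.float64(31.0)), (328, np.float64(-36.8), np.float64(31.0)), (329, np.float64(-35.9), np.float64(31.0)), (330, np.float64(-35.1), np.float64(31.0)), (331, np.float64(-34.2), np.float64(30.0)), (332, np.float64(-33.3), np.float64(30.0)), (333, np.float64(-33.0), np.float64(44.0)), (334, np.float64(-32.5), np.float64(51.0)), (335, np.float64(-32.4), np.float64(65.0)), (336, np.float64(-32.0), np.float64(74.0)), (337, np.float64(-31.3), np.float64(74.0)), (338, np.float64(-30.6), np.float64(75.0)), (339, np.float64(-29.8), np.float64(75.0)), (340, np.float64(-29.0), np.float64(74.0)), (341, np.float64(-28.3), np.float64(74.0)), (342, np.float64(-27.6), np.float64(74.0))]
```

The profile suggests a real 2 mm gap between the blanks and the fence: its face is seen down to z ≈ 68, below the blank's top. I'll look straight down the joint to be sure.

Run:
```python
from h import *
go(jig(57,-60,160),JY+90)
```

```text
d [0.0149 0.0907 0.1095] wz 0.0 yaw now 100.35
```

```bash
python3 -m pendant '[{"wx":0,"wy":0,"wz":0,"dx":0.015,"dy":0.09,"dz":0.05,"hand":-0.2},{"wx":0,"wy":0,"wz":0,"dx":0.015,"dy":0.09,"dz":0.08,"hand":-0.2},{"wx":0,"wy":0,"wz":0,"dx":0.015,"dy":0.09,"dz":0.11,"hand":-0.2},{"wx":0,"wy":0,"wz":0,"dx":0.015,"dy":0.09,"dz":0.11,"hand":-0.2},{"wx":0,"wy":0,"wz":0,"dx":0.015,"dy":0.09,"dz":0.11,"hand":-0.2},{"wx":0,"wy":0,"wz":0,"dx":0.015,"dy":0.09,"dz":0.11,"hand":-0.2}]'
python3 - <<'E'
from h import *
s=sensors.state(); print(tojig(s["tool_pos"]),s["contact_force"])
T=pose("wrist",s);I,D=cams.grab_frame("wrist"); np.savez("w11.npz",I=I,D=D,T=T); save("w11.png",I)
J=tojig(cloud("wrist",D,T)); print("cam",tojig(T[:3,3]))
for y in (40,0,-40):
    v=int(np.nanargmin(np.abs(np.where(np.abs(J[...,0]-55)<2,J[...,1],np.nan)-y).min(1))) if 0 else None
for v in (60,140,200):
    c=np.where((J[v,:,0]>54)&(J[v,:,0]<64)&(J[v,:,2]>20))[0]
    print(v,J[v,c[0],1].round(0),[(int(u),float(J[v,u,0].round(1)),int(J[v,u,2].round(0)),int(I[v,u].mean()),int(I[v,u,0])-int(I[v,u,2])) for u in c])
E
```

```text
time: 25.8
tool_pos: [0.6534, -0.0448, 0.1565]
tool_rot: [-0.003, 0.64, 0.769, -0.002]
contact_force: [0.0, -0.3, 0.5]
gripper_width: 0.399
[ 54.66109869 -58.56044395 156.45620231] [ 0.04664423 -0.27758472  0.50451599]
cam [ 56.01104849   9.98275274 299.6126598 ]
60 53.0 [(318, 54.3, 75, 191, 98), (319, 54.8, 75, 192, 97), (320, 55.4, 73, 190, 98), (321, 56.0, 74, 189, 97), (322, 56.6, 75, 188, 97), (323, 57.1, 74, 187, 97), (324, 57.7, 74, 178, 99), (325, 58.4, 59, 154, 89), (326, 59.0, 59, 119, 68), (327, 59.6, 59, 99, 50), (328, 60.0, 71, 110, 25), (329, 60.5, 79, 152, 8), (330, 61.0, 80, 197, 3), (331, 61.5, 80, 222, 1), (332, 62.1, 81, 225, 1), (333, 62.7, 80, 225, 1), (334, 63.2, 81, 225, 1), (335, 63.8, 81, 224, 0)]
140 9.0 [(318, 54.4, 75, 108, 57), (319, 55.0, 74, 106, 58), (320, 55.6, 74, 105, 55), (321, 56.2, 75, 105, 56), (322, 56.8, 75, 103, 55), (323, 57.4, 73, 101, 54), (324, 58.1, 58, 99, 53), (325, 58.8, 58, 100, 54), (326, 59.4, 60, 101, 54), (327, 60.0, 61, 99, 43), (328, 60.3, 80, 100, 23), (329, 60.8, 81, 108, 5), (330, 61.4, 80, 117, 0), (331, 62.0, 80, 121, 0), (332, 62.6, 80, 121, 0), (333, 63.2, 79, 122, 1), (334, 63.8, 80, 121, 1)]
200 -28.0 [(318, 54.4, 75, 108, 58), (319, 55.1, 74, 107, 57), (320, 55.7, 75, 106, 56), (321, 56.3, 74, 104, 56), (322, 56.9, 75, 102, 54), (323, 57.6, 74, 99, 53), (324, 58.3, 66, 98, 52), (325, 58.9, 66, 98, 54), (326, 59.7, 58, 98, 49), (327, 60.4, 59, 98, 34), (328, 60.6, 77, 103, 14), (329, 61.2, 79, 112, 3), (330, 61.8, 81, 117, 1), (331, 62.4, 80, 120, 1), (332, 63.1, 79, 119, 0), (333, 63.6, 80, 119, 1)]
```

The joint view is decisive: wood at z ≈ 58 (the second blank) reaches x = 60, while the top blank ends at about 58. The stack is therefore still about 2 mm ragged. I'll check earlier frames to see when that arose.

Run:
```python
from h import *
def prof(f,ys,x0=53,x1=63,src=None):
    d=np.load(f);J=tojig(cloud("wrist",d["D"],d["T"]));I=d["I"].astype(int); print(f,"cam",tojig(d["T"][:3,3]).round(0))
    for y in ys:
        m=(np.abs(J[...,1]-y)<1.5)&(J[...,0]>x0)&(J[...,0]<x1)&(J[...,2]>20); P=J[m]; c=(I[...,0]-I[...,2])[m]
        b=np.round(P[:,0]*2)/2
        print(y,[(float(k),int(np.median(P[b==k,2])),int(np.median(c[b==k]))) for k in np.unique(b)])
prof("w5.npz",(40,20,-30,-60)); prof("w6.npz",(50,30,10)); prof("w11.npz",(55,45,30,10,-10,-30))
```

```text
w5.npz cam [ 28.  -9. 180.]
40 [(53.0, 74, 93), (53.5, 74, 93), (54.0, 74, 94), (54.5, 74, 94), (55.0, 74, 94), (55.5, 74, 95), (56.0, 74, 96), (56.5, 74, 97), (57.0, 74, 97), (57.5, 74, 98), (58.0, 73, 75), (59.5, 73, 1), (60.0, 72, 1), (60.5, 73, 1), (61.0, 73, 1)]
20 [(53.0, 74, 61), (53.5, 74, 60), (54.0, 74, 60), (54.5, 74, 60), (55.0, 74, 60), (55.5, 74, 60), (56.0, 74, 59), (56.5, 74, 58), (57.0, 74, 58), (57.5, 74, 49), (58.0, 74, 29), (59.5, 71, 1), (60.0, 72, 1), (60.5, 71, 1)]
-30 [(53.0, 73, 63), (53.5, 74, 63), (54.0, 74, 63), (54.5, 74, 62), (55.0, 74, 61), (55.5, 74, 60), (56.0, 74, 59), (56.5, 74, 59), (57.0, 74, 57), (57.5, 73, 52), (59.5, 77, 1), (60.0, 69, 1), (60.5, 70, 1), (61.0, 69, 1)]
-60 [(53.0, 74, 63), (53.5, 74, 62), (54.0, 74, 62), (54.5, 74, 62), (55.0, 74, 61), (55.5, 74, 59), (56.0, 74, 59), (56.5, 74, 68), (57.0, 73, 93), (57.5, 73, 95), (59.5, 66, 58), (60.0, 73, 1), (60.5, 70, 1), (61.0, 73, 1)]
w6.npz cam [ 13. 142. 346.]
50 [(53.5, 74, 50), (54.0, 74, 50), (55.0, 74, 49), (55.5, 74, 49), (56.5, 74, 45), (57.0, 74, 36), (57.5, 73, 32), (59.5, 79, 1
[... 1419 characters left out ...]
57.5, 73, 54), (58.0, 58, 53), (58.5, 58, 54), (59.0, 57, 53), (59.5, 59, 54), (60.0, 60, 43), (60.5, 79, 22), (61.0, 81, 5), (61.5, 79, 0), (62.0, 80, 0), (62.5, 80, 1)]
-10 [(53.0, 74, 59), (54.0, 74, 58), (54.5, 74, 58), (55.0, 74, 57), (55.5, 74, 57), (56.0, 74, 56), (57.0, 74, 54), (57.5, 74, 53), (58.0, 74, 51), (59.0, 58, 52), (59.5, 58, 51), (60.0, 58, 39), (60.5, 68, 17), (61.0, 80, 3), (61.5, 80, 0), (62.0, 80, 0), (63.0, 80, 1)]
-30 [(53.0, 73, 59), (54.0, 74, 59), (54.5, 74, 58), (55.0, 73, 58), (55.5, 74, 57), (56.5, 74, 56), (57.0, 74, 54), (57.5, 74, 53), (58.5, 66, 52), (59.0, 66, 52), (59.5, 57, 49), (60.5, 77, 13), (61.0, 79, 2), (61.5, 78, 2), (62.0, 80, 1), (62.5, 80, 1)]
```

During the push the top blank was already held about 2 mm off the fence, and the finger was also pressing down (Fz about 0.8 × Fx), so friction probably jammed it. To keep the required order I'll return the pin to the rack, re-tap with lighter vertical load, press again, and redo the pin.

Run:
```python
from h import *
go([.5497,-.0200,.235],JY+90)
go([.5497,-.0200,.1025],JY+90)
```

```text
d [ 0.0441 -0.0989 -0.0751] wz 0.06 yaw now 100.41
d [ 0.044  -0.0986  0.0574] wz 0.06 yaw now 100.41
```

```bash
python3 -m pendant '[{"wx":0,"wy":0,"wz":0,"dx":0,"dy":0,"dz":-0.04,"hand":0},{"wx":0,"wy":0,"wz":0,"dx":0.01,"dy":-0.02,"dz":-0.075,"hand":0},{"wx":0,"wy":0,"wz":0,"dx":0.044,"dy":-0.0985,"dz":-0.075,"hand":0},{"wx":0,"wy":0,"wz":0,"dx":0.044,"dy":-0.0985,"dz":-0.075,"hand":0},{"wx":0,"wy":0,"wz":0,"dx":0.044,"dy":-0.0985,"dz":-0.075,"hand":0},{"wx":0,"wy":0,"wz":0,"dx":0.044,"dy":-0.0985,"dz":-0.075,"hand":0},{"wx":0,"wy":0,"wz":0,"dx":0.044,"dy":-0.0985,"dz":-0.04,"hand":0},{"wx":0,"wy":0,"wz":0,"dx":0.044,"dy":-0.0985,"dz":0.0,"hand":0},{"wx":0,"wy":0,"wz":0,"dx":0.044,"dy":-0.0985,"dz":0.03,"hand":0},{"wx":0,"wy":0,"wz":0,"dx":0.044,"dy":-0.0985,"dz":0.05,"hand":0},{"wx":0,"wy":0,"wz":0,"dx":0.044,"dy":-0.0985,"dz":0.056,"hand":0},{"wx":0,"wy":0,"wz":0,"dx":0.044,"dy":-0.0985,"dz":0.056,"hand":-1},{"wx":0,"wy":0,"wz":0,"dx":0.044,"dy":-0.0985,"dz":0.056,"hand":-1},{"wx":0,"wy":0,"wz":0,"dx":0.044,"dy":-0.0985,"dz":0.056,"hand":-1},{"wx":0,"wy":0,"wz":0,"dx":0.044,"dy":-0.0985,"dz":0.056,"hand":-1},{"wx":0,"wy":0,"wz":0,"dx":0.044,"dy":-0.0985,"dz":0.045,"hand":-1},{"wx":0,"wy":0,"wz":0,"dx":0.044,"dy":-0.0985,"dz":0.02,"hand":-1},{"wx":0,"wy":0,"wz":0,"dx":0.044,"dy":-0.0985,"dz":-0.01,"hand":-1},{"wx":0,"wy":0,"wz":0,"dx":0.044,"dy":-0.0985,"dz":-0.045,"hand":-1},{"wx":0,"wy":0,"wz":0,"dx":0.044,"dy":-0.0985,"dz":-0.05,"hand":-1}]'
python3 - <<'E'
from h import *
s=sensors.state(); print(s["tool_pos"],s["contact_force"],s["gripper_width"]*85)
I,D=cams.grab_frame("wrist"); H=np.array(cams.calibration("wrist")["hand_eye"]); P=cloud("wrist",D,H)
near=(D>0)&(np.hypot(P[...,0],P[...,1])<.03)
for a in (.02,.05,.08):
    Q=P[near&(P[...,2]>a)&(P[...,2]<a+.02)]; print(a,len(Q),Q.min(0).round(4) if len(Q) else 0,Q.max(0).round(4) if len(Q) else 0)
Q=P[near&(P[...,2]<.107)]; print("end",Q[:,2].max())
go([.4675,-.3152,.215],JY+90)
E
```

```text
time: 27.52
tool_pos: [0.5551, -0.0211, 0.2199]
tool_rot: [0.006, 0.64, 0.768, 0.004]
contact_force: [1.1, -0.2, -0.2]
gripper_width: 0.171
[ 0.5550746  -0.02108587  0.21992574] [ 1.09293457 -0.16149498 -0.22216998] 14.523576338290765
0.02 371 [ 0.0047 -0.0078  0.0201] [0.0118 0.0076 0.0399]
0.05 241 [ 0.0052 -0.008   0.0501] [0.0117 0.0074 0.07  ]
0.08 164 [ 0.0052 -0.0083  0.0801] [0.0118 0.007  0.1   ]
end 0.10588960875971143
d [-0.2737 -0.1387  0.0028] wz 0.02 yaw now 100.37
```

```bash
python3 -m pendant '[{"wx":0,"wy":0,"wz":0,"dx":-0.276,"dy":-0.138,"dz":0,"hand":-1},{"wx":0,"wy":0,"wz":0,"dx":-0.276,"dy":-0.138,"dz":0,"hand":-1},{"wx":0,"wy":0,"wz":0,"dx":-0.276,"dy":-0.138,"dz":0,"hand":-1},{"wx":0,"wy":0,"wz":0,"dx":-0.276,"dy":-0.138,"dz":0,"hand":-1},{"wx":0,"wy":0,"wz":0,"dx":-0.276,"dy":-0.138,"dz":0,"hand":-1},{"wx":0,"wy":0,"wz":0,"dx":-0.276,"dy":-0.138,"dz":0,"hand":-1},{"wx":0,"wy":0,"wz":0,"dx":-0.276,"dy":-0.138,"dz":0,"hand":-1},{"wx":0,"wy":0,"wz":0,"dx":-0.276,"dy":-0.138,"dz":0,"hand":-1},{"wx":0,"wy":0,"wz":0,"dx":-0.276,"dy":-0.138,"dz":0,"hand":-1},{"wx":0,"wy":0,"wz":0,"dx":-0.276,"dy":-0.138,"dz":0,"hand":-1},{"wx":0,"wy":0,"wz":0,"dx":-0.276,"dy":-0.138,"dz":0.02,"hand":-1},{"wx":0,"wy":0,"wz":0,"dx":-0.276,"dy":-0.138,"dz":0.04,"hand":-1},{"wx":0,"wy":0,"wz":0,"dx":-0.276,"dy":-0.138,"dz":0.05,"hand":-1},{"wx":0,"wy":0,"wz":0,"dx":-0.276,"dy":-0.138,"dz":0.05,"hand":-1},{"wx":0,"wy":0,"wz":0,"dx":-0.276,"dy":-0.138,"dz":0.05,"hand":-1}]'
python3 - <<'E'
from h import *
s=sensors.state(); print(s["tool_pos"],s["contact_force"],s["gripper_width"]*85)
R=quatR(s["tool_rot"]); T=pose("wrist",s); print("pin est",s["tool_pos"]+R@[.0038,-.0005,0])
I,D=cams.grab_frame("wrist"); np.savez("w12.npz",I=I,D=D,T=T); W=cloud("wrist",D,T)
# rack outline in this view
near=np.hypot(W[...,0]-.466,W[...,1]+.312)<.05
P=W[near&(abs(W[...,2]-.05)<.004)]; print("rack",len(P),cv2.minAreaRect(P[:,:2].astype(np.float32)))
H=np.array(cams.calibration("wrist")["hand_eye"]); P=cloud("wrist",D,H)
Q=W[(np.hypot(P[...,0]-.004,P[...,1])<.015)&(P[...,2]>.06)&(W[...,2]>.062)]; print("pin",Q.min(0),Q.max(0))
go([.4675,-.3152,.102],JY+90)
h=W[near&(W[...,2]<.042)&(np.hypot(W[...,0]-.466,W[...,1]+.312)<.015)]; print("holepts",len(h),h.min(0) if len(h) else 0,h.max(0) if len(h) else 0)
E
```

```text
time: 28.82
tool_pos: [0.4652, -0.3159, 0.1604]
tool_rot: [-0.001, 0.64, 0.769, 0.0]
contact_force: [-0.7, -0.6, -1.8]
gripper_width: 0.171
[ 0.46515391 -0.31585146  0.16039091] [-0.70726482 -0.57216867 -1.79170519] 14.494052334797676
pin est [ 0.46397362 -0.31220497  0.16039488]
rack 5270 ((0.4666988253593445, -0.3126479685306549), (0.059512022882699966, 0.06046658381819725), 13.248604774475098)
pin [ 0.45606393 -0.31212378  0.06212597] [ 0.47109091 -0.30399291  0.10034318]
d [0.0008 0.0022 0.0592] wz 0.08 yaw now 100.43
holepts 153 [ 0.45998621 -0.31987132 -0.00132251] [ 0.47719784 -0.31078854  0.04189932]
```

```bash
python3 -m pendant '[{"wx":0,"wy":0,"wz":0,"dx":-0.0012,"dy":0.0026,"dz":0,"hand":-1},{"wx":0,"wy":0,"wz":0,"dx":-0.0012,"dy":0.0026,"dz":0.004,"hand":-1},{"wx":0,"wy":0,"wz":0,"dx":-0.0012,"dy":0.0026,"dz":0.009,"hand":-1},{"wx":0,"wy":0,"wz":0,"dx":-0.0012,"dy":0.0026,"dz":0.013,"hand":-1},{"wx":0,"wy":0,"wz":0,"dx":-0.0012,"dy":0.0026,"dz":0.017,"hand":-1},{"wx":0,"wy":0,"wz":0,"dx":-0.0012,"dy":0.0026,"dz":0.017,"hand":-1}]'
python3 - <<'E'
from h import *
s=sensors.state(); print(s["tool_pos"],s["contact_force"],s["ft_torque"])
E
```

```text
time: 29.37
tool_pos: [0.467, -0.3171, 0.1421]
tool_rot: [-0.001, 0.64, 0.768, 0.0]
contact_force: [-0.5, 0.2, -2.3]
gripper_width: 0.171
[ 0.4669567  -0.31711051  0.14207861] [-0.53398276  0.17595647 -2.30709941] [ 0.03428663 -0.00345331 -0.00115888]
```

```bash
python3 -m pendant '[{"wx":0,"wy":0,"wz":0,"dx":0,"dy":0,"dz":0.008,"hand":-1},{"wx":0,"wy":0,"wz":0,"dx":0,"dy":0,"dz":0.018,"hand":-1},{"wx":0,"wy":0,"wz":0,"dx":0,"dy":0,"dz":0.027,"hand":-1},{"wx":0,"wy":0,"wz":0,"dx":0,"dy":0,"dz":0.034,"hand":-1},{"wx":0,"wy":0,"wz":0,"dx":0,"dy":0,"dz":0.038,"hand":-1},{"wx":0,"wy":0,"wz":0,"dx":0,"dy":0,"dz":0.0395,"hand":-1},{"wx":0,"wy":0,"wz":0,"dx":0,"dy":0,"dz":0.0395,"hand":-0.2},{"wx":0,"wy":0,"wz":0,"dx":0,"dy":0,"dz":0.0395,"hand":-0.2},{"wx":0,"wy":0,"wz":0,"dx":0,"dy":0,"dz":0.0395,"hand":-0.2},{"wx":0,"wy":0,"wz":0,"dx":0,"dy":0,"dz":0.025,"hand":-0.2},{"wx":0,"wy":0,"wz":0,"dx":0,"dy":0,"dz":0,"hand":-0.2},{"wx":0,"wy":0,"wz":0,"dx":0,"dy":0,"dz":-0.04,"hand":0},{"wx":0,"wy":0,"wz":0,"dx":0,"dy":0,"dz":-0.05,"hand":0}]'
python3 - <<'E'
from h import *
s=sensors.state(); print(s["tool_pos"],s["contact_force"],s["joint_pos"].round(2))
T=pose("wrist",s); I,D=cams.grab_frame("wrist"); W=cloud("wrist",D,T)
P=W[(np.hypot(W[...,0]-.4667,W[...,1]+.3126)<.02)&(W[...,2]>.1)&(W[...,2]<.16)]; print("pin",len(P),P.min(0),P.max(0))
go(jig(-68,-8,130),JY)
E
```

```text
time: 30.45
tool_pos: [0.4698, -0.3194, 0.1996]
tool_rot: [0.004, 0.64, 0.768, -0.0]
contact_force: [1.6, -0.7, 1.8]
gripper_width: 0.503
[ 0.46975519 -0.31942157  0.19962378] [ 1.55858232 -0.74430656  1.79616517] [-0.73 -0.07  1.79  0.    1.41 -0.91]
pin 864 [ 0.45950657 -0.32039646  0.10000313] [ 0.47533004 -0.30514115  0.14173149]
d [0.2888 0.1065 0.0687] wz 90.02 yaw now 100.37
```

```bash
python3 -m pendant '[{"wx":0,"wy":0,"wz":90,"dx":0.289,"dy":0.1065,"dz":0,"hand":0},{"wx":0,"wy":0,"wz":90,"dx":0.289,"dy":0.1065,"dz":0,"hand":0},{"wx":0,"wy":0,"wz":90,"dx":0.289,"dy":0.1065,"dz":0,"hand":0},{"wx":0,"wy":0,"wz":90,"dx":0.289,"dy":0.1065,"dz":0,"hand":0},{"wx":0,"wy":0,"wz":90,"dx":0.289,"dy":0.1065,"dz":0,"hand":0},{"wx":0,"wy":0,"wz":90,"dx":0.289,"dy":0.1065,"dz":0,"hand":0},{"wx":0,"wy":0,"wz":90,"dx":0.289,"dy":0.1065,"dz":0.03,"hand":0},{"wx":0,"wy":0,"wz":90,"dx":0.289,"dy":0.1065,"dz":0.06,"hand":0},{"wx":0,"wy":0,"wz":90,"dx":0.289,"dy":0.1065,"dz":0.068,"hand":0},{"wx":0,"wy":0,"wz":90,"dx":0.289,"dy":0.1065,"dz":0.068,"hand":0},{"wx":0,"wy":0,"wz":90,"dx":0.289,"dy":0.1065,"dz":0.068,"hand":0},{"wx":0,"wy":0,"wz":90,"dx":0.289,"dy":0.1065,"dz":0.068,"hand":0},{"wx":0,"wy":0,"wz":90,"dx":0.289,"dy":0.1065,"dz":0.068,"hand":0},{"wx":0,"wy":0,"wz":90,"dx":0.289,"dy":0.1065,"dz":0.068,"hand":0},{"wx":0,"wy":0,"wz":90,"dx":0.289,"dy":0.1065,"dz":0.1,"hand":0},{"wx":0,"wy":0,"wz":90,"dx":0.289,"dy":0.1065,"dz":0.13,"hand":0},{"wx":0,"wy":0,"wz":90,"dx":0.289,"dy":0.1065,"dz":0.15,"hand":0},{"wx":0,"wy":0,"wz":90,"dx":0.289,"dy":0.1065,"dz":0.158,"hand":0},{"wx":0,"wy":0,"wz":90,"dx":0.289,"dy":0.1065,"dz":0.158,"hand":0}]'
python3 - <<'E'
from h import *
s=sensors.state(); print(tojig(s["tool_pos"]),s["contact_force"])
go(jig(-46,-8,38),JY)
E
```

```text
time: 32.08
tool_pos: [0.5181, -0.0139, 0.0327]
tool_rot: [-0.001, 0.996, 0.091, -0.003]
contact_force: [0.9, -0.2, 0.6]
gripper_width: 0.497
[-72.82974797  -3.85827458  32.73657356] [ 0.91939484 -0.1590907   0.56741038]
d [ 0.0268  0.0042 -0.0054] wz 0.1 yaw now 10.45
```

```bash
python3 -m pendant '[{"wx":0,"wy":0,"wz":0,"dx":0.005,"dy":0.004,"dz":-0.006,"hand":0},{"wx":0,"wy":0,"wz":0,"dx":0.018,"dy":0.004,"dz":-0.006,"hand":0},{"wx":0,"wy":0,"wz":0,"dx":0.02,"dy":0.004,"dz":-0.006,"hand":0},{"wx":0,"wy":0,"wz":0,"dx":0.024,"dy":0.004,"dz":-0.006,"hand":0},{"wx":0,"wy":0,"wz":0,"dx":0.026,"dy":0.004,"dz":-0.006,"hand":0},{"wx":0,"wy":0,"wz":0,"dx":0.0275,"dy":0.004,"dz":-0.0065,"hand":0},{"wx":0,"wy":0,"wz":0,"dx":0.029,"dy":0.004,"dz":-0.007,"hand":0},{"wx":0,"wy":0,"wz":0,"dx":0.030,"dy":0.004,"dz":-0.008,"hand":0},{"wx":0,"wy":0,"wz":0,"dx":0.031,"dy":0.004,"dz":-0.009,"hand":0},{"wx":0,"wy":0,"wz":0,"dx":0.031,"dy":0.004,"dz":-0.009,"hand":0}]'
python3 - <<'E'
from h import *
s=sensors.state(); print(tojig(s["tool_pos"]),s["contact_force"],s["ft_torque"],s["tool_rot"])
E
```

```text
time: 32.92
tool_pos: [0.5501, -0.0126, 0.0439]
tool_rot: [-0.0, 0.996, 0.09, -0.002]
contact_force: [-4.6, -2.3, -1.1]
gripper_width: 0.498
[-41.12823697  -8.35053614  43.88374553] [-4.60569277 -2.26176477 -1.12620353] [-0.22618136  0.72294692  0.01166111] [-9.27018482e-05  9.95895675e-01  9.04894822e-02 -1.85709307e-03]
```

The top blank moved about 3 mm further with no vertical load, so the earlier jam is confirmed. Light final press to seat it.

```bash
python3 -m pendant '[{"wx":0,"wy":0,"wz":0,"dx":0.0007,"dy":0,"dz":0.0,"hand":0},{"wx":0,"wy":0,"wz":0,"dx":0.0014,"dy":0,"dz":-0.0005,"hand":0},{"wx":0,"wy":0,"wz":0,"dx":0.002,"dy":0,"dz":-0.001,"hand":0},{"wx":0,"wy":0,"wz":0,"dx":0.002,"dy":0,"dz":-0.001,"hand":0}]'
python3 - <<'E'
from h import *
s=sensors.state(); print(tojig(s["tool_pos"]),s["contact_force"],s["ft_torque"],s["tool_rot"])
E
```

```text
time: 33.25
tool_pos: [0.55, -0.0126, 0.0436]
tool_rot: [0.0, 0.996, 0.091, -0.004]
contact_force: [-9.2, -3.5, -0.9]
gripper_width: 0.499
[-41.23584804  -8.30703783  43.61947961] [-9.18318633 -3.54382645 -0.91864282] [-0.53375669  1.32822353 -0.0037113 ] [ 1.40043163e-05  9.95882934e-01  9.05400594e-02 -4.43608784e-03]
```

```bash
python3 -m pendant '[{"wx":0,"wy":0,"wz":0,"dx":-0.006,"dy":0,"dz":0,"hand":0},{"wx":0,"wy":0,"wz":0,"dx":-0.007,"dy":0,"dz":0.004,"hand":0},{"wx":0,"wy":0,"wz":0,"dx":-0.007,"dy":0,"dz":0.0065,"hand":0},{"wx":0,"wy":0,"wz":0,"dx":-0.007,"dy":0,"dz":0.0065,"hand":0},{"wx":0,"wy":0,"wz":0,"dx":-0.004,"dy":0,"dz":0.0065,"hand":0},{"wx":0,"wy":0,"wz":0,"dx":-0.002,"dy":0,"dz":0.006,"hand":0},{"wx":0,"wy":0,"wz":0,"dx":0.0,"dy":0,"dz":0.0055,"hand":0},{"wx":0,"wy":0,"wz":0,"dx":0.0015,"dy":0,"dz":0.0045,"hand":0},{"wx":0,"wy":0,"wz":0,"dx":0.0025,"dy":0,"dz":0.0035,"hand":0},{"wx":0,"wy":0,"wz":0,"dx":0.0025,"dy":0,"dz":0.0035,"hand":0}]'
python3 - <<'E'
from h import *
s=sensors.state(); print(tojig(s["tool_pos"]),s["contact_force"],s["ft_torque"])
E
```

```text
time: 34.08
tool_pos: [0.5499, -0.0128, 0.0394]
tool_rot: [0.0, 0.996, 0.091, -0.008]
contact_force: [-18.1, -6.6, 5.1]
gripper_width: 0.501
[-41.40168222  -8.48769703  39.43249961] [-18.0930124   -6.63931869   5.08996042] [-0.94598937  2.52010773 -0.07113953]
```

```bash
python3 -m pendant '[{"wx":0,"wy":0,"wz":0,"dx":-0.012,"dy":0,"dz":0,"hand":0},{"wx":0,"wy":0,"wz":0,"dx":-0.017,"dy":0,"dz":-0.03,"hand":0},{"wx":0,"wy":0,"wz":0,"dx":-0.017,"dy":0,"dz":-0.08,"hand":0},{"wx":0,"wy":0,"wz":-5,"dx":-0.01,"dy":-0.01,"dz":-0.085,"hand":-0.4},{"wx":0,"wy":0,"wz":-90,"dx":0.05,"dy":-0.1,"dz":-0.085,"hand":-0.4},{"wx":0,"wy":0,"wz":-90,"dx":0.05,"dy":-0.1,"dz":-0.085,"hand":-0.4},{"wx":0,"wy":0,"wz":-90,"dx":0.05,"dy":-0.1,"dz":-0.085,"hand":-0.4},{"wx":0,"wy":0,"wz":-90,"dx":0.05,"dy":-0.1,"dz":-0.085,"hand":-0.4},{"wx":0,"wy":0,"wz":-90,"dx":0.05,"dy":-0.1,"dz":-0.085,"hand":-0.4},{"wx":0,"wy":0,"wz":-90,"dx":0.05,"dy":-0.1,"dz":-0.085,"hand":-0.4},{"wx":0,"wy":0,"wz":-90,"dx":0.05,"dy":-0.1,"dz":-0.085,"hand":-0.4},{"wx":0,"wy":0,"wz":-90,"dx":0.05,"dy":-0.1,"dz":-0.085,"hand":-0.4},{"wx":0,"wy":0,"wz":-90,"dx":0.05,"dy":-0.1,"dz":-0.085,"hand":-0.4},{"wx":0,"wy":0,"wz":-90,"dx":0.05,"dy":-0.1,"dz":-0.085,"hand":-0.4},{"wx":0,"wy":0,"wz":-90,"dx":0.05,"dy":-0.1,"dz":-0.085,"hand":-0.4},{"wx":0,"wy":0,"wz":-90,"dx":0.05,"dy":-0.1,"dz":-0.085,"hand":-0.4},{"wx":0,"wy":0,"wz":-90,"dx":0.05,"dy":-0.1,"dz":-0.085,"hand":-0.4},{"wx":0,"wy":0,"wz":-90,"dx":0.05,"dy":-0.1,"dz":-0.085,"hand":-0.4},{"wx":0,"wy":0,"wz":-90,"dx":0.05,"dy":-0.1,"dz":-0.085,"hand":-0.4}]'
python3 - <<'E'
from h import *
s=sensors.state(); print(tojig(s["tool_pos"]))
T=pose("wrist",s); I,D=cams.grab_frame("wrist"); J=tojig(cloud("wrist",D,T)); I=I.astype(int)
for y in (50,30,10):
    m=(np.abs(J[...,1]-y)<1.5)&(J[...,0]>55)&(J[...,0]<62.5)&(J[...,2]>20); P=J[m]; c=(I[...,0]-I[...,2])[m]; b=np.round(P[:,0]*2)/2
    print(y,[(float(k),int(np.median(P[b==k,2])),int(np.median(c[b==k]))) for k in np.unique(b)])
go(jig(12,84,38),JY+90);go(jig(12,72,38),JY+90)
E
```

```text
time: 35.67
tool_pos: [0.5877, 0.0957, 0.1274]
tool_rot: [0.0, 0.641, 0.767, 0.0]
contact_force: [0.5, -1.0, -0.0]
gripper_width: 0.3
[ 15.25633866  91.47437986 127.38545395]
50 []
30 []
10 []
d [-0.0075 -0.0032  0.0894] wz -0.09 yaw now 100.26
d [-0.0195 -0.0032  0.0894] wz -0.09 yaw now 100.26
```

```bash
python3 -m pendant '[{"wx":0,"wy":0,"wz":-0.1,"dx":-0.006,"dy":-0.0032,"dz":0.035,"hand":-0.4},{"wx":0,"wy":0,"wz":-0.1,"dx":-0.0075,"dy":-0.0032,"dz":0.065,"hand":-0.4},{"wx":0,"wy":0,"wz":-0.1,"dx":-0.0075,"dy":-0.0032,"dz":0.084,"hand":-0.4},{"wx":0,"wy":0,"wz":-0.1,"dx":-0.0075,"dy":-0.0032,"dz":0.0895,"hand":-0.4},{"wx":0,"wy":0,"wz":-0.1,"dx":-0.0075,"dy":-0.0032,"dz":0.0895,"hand":-0.4},{"wx":0,"wy":0,"wz":-0.1,"dx":-0.0075,"dy":-0.0032,"dz":0.0895,"hand":-0.4},{"wx":0,"wy":0,"wz":-0.1,"dx":-0.012,"dy":-0.0032,"dz":0.0895,"hand":-0.4},{"wx":0,"wy":0,"wz":-0.1,"dx":-0.015,"dy":-0.0032,"dz":0.0895,"hand":-0.4},{"wx":0,"wy":0,"wz":-0.1,"dx":-0.0165,"dy":-0.0032,"dz":0.0895,"hand":-0.4},{"wx":0,"wy":0,"wz":-0.1,"dx":-0.018,"dy":-0.0032,"dz":0.0893,"hand":-0.4},{"wx":0,"wy":0,"wz":-0.1,"dx":-0.019,"dy":-0.0032,"dz":0.089,"hand":-0.4},{"wx":0,"wy":0,"wz":-0.1,"dx":-0.020,"dy":-0.0032,"dz":0.0888,"hand":-0.4},{"wx":0,"wy":0,"wz":-0.1,"dx":-0.021,"dy":-0.0032,"dz":0.0885,"hand":-0.4},{"wx":0,"wy":0,"wz":-0.1,"dx":-0.022,"dy":-0.0032,"dz":0.0885,"hand":-0.4},{"wx":0,"wy":0,"wz":-0.1,"dx":-0.0235,"dy":-0.0032,"dz":0.0885,"hand":-0.4},{"wx":0,"wy":0,"wz":-0.1,"dx":-0.025,"dy":-0.0032,"dz":0.0885,"hand":-0.4},{"wx":0,"wy":0,"wz":-0.1,"dx":-0.0255,"dy":-0.0032,"dz":0.0885,"hand":-0.4},{"wx":0,"wy":0,"wz":-0.1,"dx":-0.0255,"dy":-0.0032,"dz":0.0885,"hand":-0.4}]'
python3 - <<'E'
from h import *
s=sensors.state(); print(tojig(s["tool_pos"]),s["contact_force"],s["ft_torque"])
E
```

```text
time: 37.22
tool_pos: [0.588, 0.0744, 0.039]
tool_rot: [-0.003, 0.64, 0.769, 0.003]
contact_force: [-2.8, 16.9, 3.8]
gripper_width: 0.299
[11.7718308  70.44195598 38.96863959] [-2.84044416 16.85326504  3.80591064] [ 2.39719443  0.44573963 -0.03774497]
```

```bash
python3 -m pendant '[{"wx":0,"wy":0,"wz":0,"dx":-0.001,"dy":0,"dz":0,"hand":-0.4},{"wx":0,"wy":0,"wz":0,"dx":-0.0015,"dy":0,"dz":0,"hand":-0.4},{"wx":0,"wy":0,"wz":0,"dx":-0.0015,"dy":0,"dz":0,"hand":-0.4}]'; python3 -c "
from h import *
s=sensors.state(); print(tojig(s['tool_pos']),s['contact_force'])"
python3 -m pendant '[{"wx":0,"wy":0,"wz":0,"dx":0.006,"dy":0,"dz":0,"hand":-0.4},{"wx":0,"wy":0,"wz":0,"dx":0.018,"dy":0,"dz":0,"hand":-0.4},{"wx":0,"wy":0,"wz":0,"dx":0.018,"dy":0,"dz":-0.03,"hand":-0.4},{"wx":0,"wy":0,"wz":0,"dx":0.018,"dy":0,"dz":-0.07,"hand":-0.4},{"wx":0,"wy":0,"wz":0,"dx":0.018,"dy":0,"dz":-0.11,"hand":-0.4},{"wx":0,"wy":0,"wz":0,"dx":-0.148,"dy":0.045,"dz":-0.122,"hand":0},{"wx":0,"wy":0,"wz":0,"dx":-0.148,"dy":0.045,"dz":-0.122,"hand":0},{"wx":0,"wy":0,"wz":0,"dx":-0.148,"dy":0.045,"dz":-0.122,"hand":0},{"wx":0,"wy":0,"wz":0,"dx":-0.148,"dy":0.045,"dz":-0.122,"hand":0},{"wx":0,"wy":0,"wz":0,"dx":-0.148,"dy":0.045,"dz":-0.122,"hand":0},{"wx":0,"wy":0,"wz":0,"dx":-0.148,"dy":0.045,"dz":-0.122,"hand":0}]'
python3 - <<'E'
from h import *
s=sensors.state(); print(tojig(s["tool_pos"]))
T=pose("wrist",s); I,D=cams.grab_frame("wrist"); np.savez("w13.npz",I=I,D=D,T=T); J=tojig(cloud("wrist",D,T)); I=I.astype(int);print("cam",tojig(T[:3,3]).round(0))
def pr(ax,k0,lo,hi):
    m=(np.abs(J[...,1-ax]-k0)<1.5)&(J[...,ax]>lo)&(J[...,ax]<hi)&(J[...,2]>20); P=J[m]; c=(I[...,0]-I[...,2])[m]; b=np.round(P[:,ax]*2)/2
    print("xy"[1-ax],k0,[(float(k),int(np.median(P[b==k,2])),int(np.median(c[b==k]))) for k in np.unique(b)])
for y in (50,30,0,-30,-55): pr(0,y,56,62)
for x in (0,20,35): pr(1,x,-84,-76)
for x in (20,40): pr(1,x,56,64)
go([.4667-.0005,-.3142,.215],JY+90)
E
```

```text
time: 37.47
tool_pos: [0.588, 0.0744, 0.039]
tool_rot: [-0.004, 0.64, 0.769, 0.004]
contact_force: [-4.5, 22.1, 3.3]
gripper_width: 0.299
[11.76855986 70.46246738 38.99059034] [-4.51683096 22.14041678  3.2662175 ]
time: 38.38
tool_pos: [0.6609, -0.0716, 0.1607]
tool_rot: [0.0, 0.641, 0.767, -0.0]
contact_force: [-1.2, 1.4, 0.1]
gripper_width: 0.497
[ 57.19576974 -86.30129711 160.69465854]
cam [ 58. -17. 304.]
y 50 [(56.0, 74, 98), (56.5, 74, 98), (57.5, 74, 99), (58.0, 74, 98), (58.5, 74, 98), (59.0, 74, 99), (59.5, 74, 82), (60.0, 79, 33), (60.5, 80, 5), (61.0, 80, 0), (61.5, 80, 0)]
y 30 [(56.0, 74, 97), (56.5, 74, 96), (57.0, 74, 97), (58.0, 74, 98), (58.5, 74, 99), (59.0, 74, 99), (59.5, 74, 85), (60.0, 79, 35), (60.5, 79, 6), (61.0, 79, -1), (62.0, 80, 0)]
y 0 [(56.5, 74, 57), (57.0, 74, 56), (58.0, 74, 56), (58.5, 73, 55), (59.0, 73, 54), (59.5, 74, 45), (60.0, 79, 24), (60.5, 80, 6), (61.5, 80, 0), (62.0, 81, 1)]
y -30 [(56.5, 73, 57), (57.0, 74, 56), (57.5, 74, 56), (58.5, 74, 56), (59.0, 74, 54), (59.5, 74, 45), (60.0, 74, 23), (60.5, 80, 5), (61.0, 79, 5), (61.5, 80, 0), (6
[... 566 characters left out ...]
(-81.0, 215, -3), (-80.5, 211, -3), (-80.0, 212, -3), (-79.5, 210, -3), (-79.0, 74, 58), (-78.0, 74, 58), (-77.5, 73, 58), (-77.0, 74, 58), (-76.5, 74, 58), (-76.0, 74, 58)]
x 35 [(-84.0, 194, -1), (-83.5, 186, -1), (-83.0, 193, -1), (-82.5, 187, -1), (-82.0, 193, -1), (-81.5, 192, 0), (-81.0, 189, 0), (-80.5, 197, -1), (-80.0, 200, -1), (-79.5, 192, 0), (-79.0, 198, 0), (-78.5, 197, 0), (-78.0, 193, 0), (-77.5, 192, -1), (-77.0, 199, -1), (-76.5, 191, 0), (-76.0, 188, 0)]
x 20 [(56.0, 73, 97), (56.5, 74, 96), (57.0, 74, 97), (57.5, 74, 97), (58.5, 72, 96)]
x 40 [(56.0, 74, 98), (56.5, 74, 98), (57.0, 75, 98), (57.5, 74, 97), (58.0, 73, 98)]
d [-0.2056 -0.2347 -0.0546] wz -0.0 yaw now 100.35
```

Now the top blank is flush with the fence along its whole length (wood to x ≈ 59.8 beside the fence face at 60) and meets the stop with no gap. Fetching the pin again.

```bash
python3 -m pendant '[{"wx":0,"wy":0,"wz":0,"dx":-0.02,"dy":-0.02,"dz":-0.04,"hand":0},{"wx":0,"wy":0,"wz":0,"dx":-0.206,"dy":-0.235,"dz":-0.055,"hand":0},{"wx":0,"wy":0,"wz":0,"dx":-0.206,"dy":-0.235,"dz":-0.055,"hand":0},{"wx":0,"wy":0,"wz":0,"dx":-0.206,"dy":-0.235,"dz":-0.055,"hand":0},{"wx":0,"wy":0,"wz":0,"dx":-0.206,"dy":-0.235,"dz":-0.055,"hand":0},{"wx":0,"wy":0,"wz":0,"dx":-0.206,"dy":-0.235,"dz":-0.055,"hand":0},{"wx":0,"wy":0,"wz":0,"dx":-0.206,"dy":-0.235,"dz":-0.055,"hand":0},{"wx":0,"wy":0,"wz":0,"dx":-0.206,"dy":-0.235,"dz":-0.055,"hand":0},{"wx":0,"wy":0,"wz":0,"dx":-0.206,"dy":-0.235,"dz":-0.055,"hand":0},{"wx":0,"wy":0,"wz":0,"dx":-0.206,"dy":-0.235,"dz":-0.055,"hand":0},{"wx":0,"wy":0,"wz":0,"dx":-0.206,"dy":-0.235,"dz":-0.055,"hand":0},{"wx":0,"wy":0,"wz":0,"dx":-0.206,"dy":-0.235,"dz":-0.055,"hand":0}]'
python3 - <<'E'
from h import *
s=sensors.state(); print(s["tool_pos"]); go([.467,-.3140,.102],JY+90)
T=pose("wrist",s); I,D=cams.grab_frame("wrist"); W=cloud("wrist",D,T)
P=W[(np.hypot(W[...,0]-.4667,W[...,1]+.3126)<.02)&(W[...,2]>.1)&(W[...,2]<.16)]; print("pin",len(P),P.min(0),P.max(0))
E
```

```text
time: 39.43
tool_pos: [0.4671, -0.3123, 0.2152]
tool_rot: [-0.0, 0.639, 0.769, 0.0]
contact_force: [-0.5, -0.2, 0.4]
gripper_width: 0.496
[ 0.46714382 -0.31232825  0.21524778]
d [-0.0017 -0.0004  0.1132] wz 0.25 yaw now 100.6
pin 758 [ 0.45843815 -0.32101626  0.10038975] [ 0.47420103 -0.30544326  0.14253992]
```

```bash
python3 -m pendant '[{"wx":0,"wy":0,"wz":0.2,"dx":-0.0015,"dy":-0.0005,"dz":0.04,"hand":0},{"wx":0,"wy":0,"wz":0.2,"dx":-0.0015,"dy":-0.0005,"dz":0.075,"hand":0},{"wx":0,"wy":0,"wz":0.2,"dx":-0.0015,"dy":-0.0005,"dz":0.1,"hand":0},{"wx":0,"wy":0,"wz":0.2,"dx":-0.0015,"dy":-0.0005,"dz":0.112,"hand":0},{"wx":0,"wy":0,"wz":0.2,"dx":-0.0015,"dy":-0.0005,"dz":0.1125,"hand":0},{"wx":0,"wy":0,"wz":0.2,"dx":-0.0015,"dy":-0.0005,"dz":0.1125,"hand":-1},{"wx":0,"wy":0,"wz":0.2,"dx":-0.0015,"dy":-0.0005,"dz":0.1125,"hand":-1},{"wx":0,"wy":0,"wz":0.2,"dx":-0.0015,"dy":-0.0005,"dz":0.1125,"hand":-1},{"wx":0,"wy":0,"wz":0.2,"dx":-0.0015,"dy":-0.0005,"dz":0.1125,"hand":-1},{"wx":0,"wy":0,"wz":0.2,"dx":-0.0015,"dy":-0.0005,"dz":0.1125,"hand":-1},{"wx":0,"wy":0,"wz":0.2,"dx":-0.0015,"dy":-0.0005,"dz":0.1,"hand":-1},{"wx":0,"wy":0,"wz":0.2,"dx":-0.0015,"dy":-0.0005,"dz":0.075,"hand":-1},{"wx":0,"wy":0,"wz":0.2,"dx":-0.0015,"dy":-0.0005,"dz":0.045,"hand":-1},{"wx":0,"wy":0,"wz":0.2,"dx":-0.0015,"dy":-0.0005,"dz":0.01,"hand":-1},{"wx":0,"wy":0,"wz":0.2,"dx":-0.0015,"dy":-0.0005,"dz":0.0,"hand":-1},{"wx":0,"wy":0,"wz":0.2,"dx":-0.0015,"dy":-0.0005,"dz":0.0,"hand":-1}]'
python3 - <<'E'
from h import *
s=sensors.state(); print(s["tool_pos"],s["gripper_width"]*85)
I,D=cams.grab_frame("wrist"); H=np.array(cams.calibration("wrist")["hand_eye"]); P=cloud("wrist",D,H)
near=(D>0)&(np.hypot(P[...,0],P[...,1])<.03)
for a in (.02,.05,.08):
    Q=P[near&(P[...,2]>a)&(P[...,2]<a+.02)]; print(a,len(Q),Q.min(0).round(4) if len(Q) else 0,Q.max(0).round(4) if len(Q) else 0)
# previous good: TCP (.5493,-.0199), pin at tool (.0018,.0004)
go([.5493,-.0199,.205],JY+90)
E
```

```text
time: 40.82
tool_pos: [0.4679, -0.3172, 0.2205]
tool_rot: [0.004, 0.641, 0.767, -0.0]
contact_force: [-0.5, -0.2, -1.8]
gripper_width: 0.171
[ 0.46785175 -0.317203    0.22045619] 14.517241785982767
0.02 383 [ 0.0043 -0.0074  0.02  ] [0.0112 0.008  0.0399]
0.05 242 [ 0.004  -0.0075  0.05  ] [0.0111 0.0079 0.0698]
0.08 167 [ 0.0047 -0.0075  0.0802] [0.0113 0.0078 0.1   ]
d [0.2769 0.134  0.0117] wz -0.1 yaw now 100.25
```

```bash
python3 -m pendant '[{"wx":0,"wy":0,"wz":-0.1,"dx":0.2455,"dy":0.134,"dz":0.01,"hand":-1},{"wx":0,"wy":0,"wz":-0.1,"dx":0.2455,"dy":0.134,"dz":0.01,"hand":-1},{"wx":0,"wy":0,"wz":-0.1,"dx":0.2455,"dy":0.134,"dz":0.01,"hand":-1},{"wx":0,"wy":0,"wz":-0.1,"dx":0.2455,"dy":0.134,"dz":0.01,"hand":-1},{"wx":0,"wy":0,"wz":-0.1,"dx":0.2455,"dy":0.134,"dz":0.01,"hand":-1},{"wx":0,"wy":0,"wz":-0.1,"dx":0.2455,"dy":0.134,"dz":0.01,"hand":-1},{"wx":0,"wy":0,"wz":-0.1,"dx":0.2455,"dy":0.134,"dz":0.01,"hand":-1},{"wx":0,"wy":0,"wz":-0.1,"dx":0.2455,"dy":0.134,"dz":0.01,"hand":-1},{"wx":0,"wy":0,"wz":-0.1,"dx":0.2455,"dy":0.134,"dz":0.01,"hand":-1},{"wx":0,"wy":0,"wz":-0.1,"dx":0.2455,"dy":0.134,"dz":0.01,"hand":-1},{"wx":0,"wy":0,"wz":-0.1,"dx":0.2455,"dy":0.134,"dz":0.01,"hand":-1},{"wx":0,"wy":0,"wz":-0.1,"dx":0.2455,"dy":0.134,"dz":0.01,"hand":-1},{"wx":0,"wy":0,"wz":-0.1,"dx":0.2455,"dy":0.134,"dz":0.01,"hand":-1}]'
python3 - <<'E'
from h import *
s=sensors.state(); print(s["tool_pos"],tojig(s["tool_pos"]))
T=pose("wrist",s);I,D=cams.grab_frame("wrist"); np.savez("w14.npz",I=I,D=D,T=T)
J=tojig(cloud("wrist",D,T)); H=np.array(cams.calibration("wrist")["hand_eye"]);P=cloud("wrist",D,H)
m=(D>0)&(J[...,2]<26.5)&(np.hypot(J[...,0]+44,J[...,1]+15)<15); v,u=np.where(m);print(m.sum(),u.min(),u.max(),v.min(),v.max())
p=pix("wrist",(u.min()+u.max())/2,(v.min()+v.max())/2,z=.030,T=T); q=np.linalg.inv(T@np.linalg.inv(H))@np.r_[p,1]; print(tojig(p).round(1),"hole in tool",q.round(4))
n=(D>0)&(np.hypot(P[...,0],P[...,1])<.03)&(P[...,2]>.08)&(P[...,2]<.1); Q=P[n]; print("pin centre tool",Q[:,0].max()-.0081,(Q[:,1].min()+Q[:,1].max())/2, "dx,dy",q[0]-Q[:,0].max()+.0081,q[1]-(Q[:,1].min()+Q[:,1].max())/2)
I=I.astype(int)
for y in (40,20,0):
    mm=(np.abs(J[...,1]-y)<1.5)&(J[...,0]>-36)&(J[...,0]<-27)&(J[...,2]>20); b=np.round(J[mm][:,0]*2)/2; print(y,[(float(k),int(np.median(J[mm][b==k,2]))) for k in np.unique(b)])
for x in (-10,10,30,50):
    mm=(np.abs(J[...,0]-x)<1.5)&(J[...,1]>56)&(J[...,1]<66)&(J[...,2]>20); b=np.round(J[mm][:,1]); print(x,[(float(k),int(np.median(J[mm][b==k,2]))) for k in np.unique(b)])
E
```

```text
time: 41.95
tool_pos: [0.5541, -0.0514, 0.2054]
tool_rot: [-0.0, 0.641, 0.767, -0.0]
contact_force: [-0.3, 0.4, -2.0]
gripper_width: 0.169
[ 0.55405595 -0.0513572   0.20538447] [-44.2216891  -47.1583368  205.38446801]
372 308 329 170 190
[-43.4 -14.6  30. ] hole in tool [3.250e-02 9.000e-04 1.754e-01 1.000e+00]
pin centre tool 0.003116896089404377 0.00018282289752150592 dx,dy 0.029428217120212184 0.0006841122190251684
40 [(-35.5, 30), (-34.5, 30), (-34.0, 31), (-33.5, 30), (-33.0, 30), (-32.0, 30), (-31.5, 31), (-31.0, 30), (-30.5, 39), (-30.0, 65), (-29.5, 74), (-28.5, 74), (-28.0, 74), (-27.5, 75), (-27.0, 74)]
20 [(-35.5, 30), (-34.5, 29), (-33.5, 30), (-33.0, 30), (-32.5, 29), (-32.0, 30), (-31.0, 29), (-30.5, 41), (-30.0, 62), (-29.0, 74), (-28.5, 74), (-27.5, 74)]
0 [(-35.0, 30), (-34.5, 31), (-33.5, 29), (-32.5, 30), (-31.5, 30), (-31.0, 30), (-30.0, 50), (-29.5, 74), (-29.0, 74), (-28.0, 74), (-27.5, 73)]
-10 [(56.0, 74), (57.0, 74), (58.0, 74), (64.0, 31), (65.0, 30)]
10 [(56.0, 74), (57.0, 74), (58.0, 74), (65.0, 30), (66.0, 29)]
30 [(56.0, 74), (57.0, 74), (58.0, 74), (65.0, 30), (66.0, 30)]
50 [(56.0, 74), (57.0, 74), (58.0, 75), (59.0, 73), (65.0, 30), (66.0, 30)]
```

The free edges now all sit at x ≈ -30, with nothing showing beyond the top blank. Moving over the hole and lowering.

```bash
python3 -m pendant '[{"wx":0,"wy":0,"wz":0,"dx":0.02,"dy":0.0007,"dz":0,"hand":-1},{"wx":0,"wy":0,"wz":0,"dx":0.0295,"dy":0.0007,"dz":0,"hand":-1},{"wx":0,"wy":0,"wz":0,"dx":0.0295,"dy":0.0007,"dz":0.01,"hand":-1},{"wx":0,"wy":0,"wz":0,"dx":0.0295,"dy":0.0007,"dz":0.03,"hand":-1},{"wx":0,"wy":0,"wz":0,"dx":0.0295,"dy":0.0007,"dz":0.05,"hand":-1},{"wx":0,"wy":0,"wz":0,"dx":0.0295,"dy":0.0007,"dz":0.06,"hand":-1},{"wx":0,"wy":0,"wz":0,"dx":0.0295,"dy":0.0007,"dz":0.06,"hand":-1},{"wx":0,"wy":0,"wz":0,"dx":0.0295,"dy":0.0007,"dz":0.06,"hand":-1}]'
python3 - <<'E'
from h import *
s=sensors.state(); print(s["tool_pos"],tojig(s["tool_pos"]),s["contact_force"])
T=pose("wrist",s);I,D=cams.grab_frame("wrist"); J=tojig(cloud("wrist",D,T)); H=np.array(cams.calibration("wrist")["hand_eye"]);P=cloud("wrist",D,H)
n=(D>0)&(np.hypot(P[...,0],P[...,1])<.03)&(P[...,2]>.07)&(P[...,2]<.098); Q=J[n]; print("pin jig x",Q[:,0].min(),Q[:,0].max(),"y front",Q[:,1].max(), "end z",J[(D>0)&(np.hypot(P[...,0]-.003,P[...,1])<.012)&(P[...,2]<.105)][:,2].min())
m=(D>0)&(J[...,2]<26)&(np.hypot(J[...,0]+44,J[...,1]+15)<15); v,u=np.where(m); print(m.sum(),[tojig(pix("wrist",a,b,z=.03,T=T)).round(1)[:2].tolist() for a,b in [(u.min()-.5,v.max()),(u.max()+.5,v.max()),(np.mean(u),v.min()-.5)]] if m.sum() else 0)
E
```

```text
time: 42.67
tool_pos: [0.5493, -0.0214, 0.145]
tool_rot: [-0.001, 0.64, 0.768, -0.0]
contact_force: [-0.5, 0.6, -1.4]
gripper_width: 0.171
[ 0.54933645 -0.02140854  0.1449546 ] [-43.48379725 -16.84906559 144.95459551] [-0.48142989  0.58448837 -1.3817292 ]
pin jig x -51.02217587331567 -13.848561555447858 y front 9.338360449993028 end z 40.54253985801873
167 [[-53.2, -16.9], [-33.3, -16.9], [-43.0, -4.5]]
```

```bash
python3 -m pendant '[{"wx":0,"wy":0,"wz":0,"dx":-0.0005,"dy":0,"dz":0.006,"hand":-1},{"wx":0,"wy":0,"wz":0,"dx":-0.0005,"dy":0,"dz":0.011,"hand":-1},{"wx":0,"wy":0,"wz":0,"dx":-0.0005,"dy":0,"dz":0.014,"hand":-1},{"wx":0,"wy":0,"wz":0,"dx":-0.0005,"dy":0,"dz":0.017,"hand":-1},{"wx":0,"wy":0,"wz":0,"dx":-0.0005,"dy":0,"dz":0.019,"hand":-1},{"wx":0,"wy":0,"wz":0,"dx":-0.0005,"dy":0,"dz":0.019,"hand":-1}]'
python3 - <<'E'
from h import *
s=sensors.state(); print(s["tool_pos"],s["contact_force"],s["ft_torque"])
E
```

```text
time: 43.22
tool_pos: [0.5495, -0.0216, 0.1261]
tool_rot: [-0.0, 0.64, 0.768, -0.0]
contact_force: [-0.1, 0.1, -2.2]
gripper_width: 0.167
[ 0.54948819 -0.02158465  0.12607593] [-0.14402892  0.08716101 -2.15743862] [0.00896732 0.02173655 0.00356847]
```

In the hole with no contact. Going down to the bottom.

```bash
python3 -m pendant '[{"wx":0,"wy":0,"wz":0,"dx":0,"dy":0,"dz":0.005,"hand":-1},{"wx":0,"wy":0,"wz":0,"dx":0,"dy":0,"dz":0.010,"hand":-1},{"wx":0,"wy":0,"wz":0,"dx":0,"dy":0,"dz":0.015,"hand":-1},{"wx":0,"wy":0,"wz":0,"dx":0,"dy":0,"dz":0.019,"hand":-1},{"wx":0,"wy":0,"wz":0,"dx":0,"dy":0,"dz":0.022,"hand":-1},{"wx":0,"wy":0,"wz":0,"dx":0,"dy":0,"dz":0.024,"hand":-1},{"wx":0,"wy":0,"wz":0,"dx":0,"dy":0,"dz":0.025,"hand":-1},{"wx":0,"wy":0,"wz":0,"dx":0,"dy":0,"dz":0.0255,"hand":-1},{"wx":0,"wy":0,"wz":0,"dx":0,"dy":0,"dz":0.0255,"hand":-1}]'
python3 - <<'E'
from h import *
s=sensors.state(); print(s["tool_pos"],s["contact_force"],s["ft_torque"])
E
```

```text
time: 43.97
tool_pos: [0.5512, -0.022, 0.1057]
tool_rot: [0.001, 0.64, 0.768, 0.0]
contact_force: [-7.1, 0.2, 17.6]
gripper_width: 0.168
[ 0.55116141 -0.02202601  0.10565651] [-7.12885383  0.23464455 17.57522023] [0.19837801 1.86719012 0.02265794]
```

```bash
python3 -m pendant '[{"wx":0,"wy":0,"wz":0,"dx":0,"dy":0,"dz":-0.004,"hand":-1},{"wx":0,"wy":0,"wz":0,"dx":0,"dy":0,"dz":-0.004,"hand":-0.2},{"wx":0,"wy":0,"wz":0,"dx":0,"dy":0,"dz":-0.004,"hand":-0.2},{"wx":0,"wy":0,"wz":0,"dx":0,"dy":0,"dz":-0.004,"hand":-0.2},{"wx":0,"wy":0,"wz":0,"dx":0,"dy":0,"dz":-0.004,"hand":-0.2},{"wx":0,"wy":0,"wz":0,"dx":0,"dy":0,"dz":-0.018,"hand":-0.2},{"wx":0,"wy":0,"wz":0,"dx":0,"dy":0,"dz":-0.04,"hand":-0.2},{"wx":0,"wy":0,"wz":0,"dx":0,"dy":0,"dz":-0.075,"hand":-0.2},{"wx":0,"wy":0,"wz":0,"dx":0,"dy":0,"dz":-0.11,"hand":-0.2},{"wx":0,"wy":0,"wz":0,"dx":-0.06,"dy":0.01,"dz":-0.15,"hand":-0.2},{"wx":0,"wy":0,"wz":0,"dx":-0.06,"dy":0.01,"dz":-0.17,"hand":-0.2},{"wx":0,"wy":0,"wz":0,"dx":-0.06,"dy":0.01,"dz":-0.17,"hand":-0.2},{"wx":0,"wy":0,"wz":0,"dx":-0.06,"dy":0.01,"dz":-0.17,"hand":-0.2},{"wx":0,"wy":0,"wz":0,"dx":-0.06,"dy":0.01,"dz":-0.17,"hand":-0.2}]'
python3 - <<'E'
from h import *
s=sensors.state(); print(s["tool_pos"],s["contact_force"])
T=pose("wrist",s);I,D=cams.grab_frame("wrist"); np.savez("w15.npz",I=I,D=D,T=T); J=tojig(cloud("wrist",D,T)); I=I.astype(int)
P=J[(np.hypot(J[...,0]+43,J[...,1]+15)<13)&(J[...,2]>85)&(J[...,2]<180)]; print("pin",len(P),P.min(0).round(1),np.median(P[P[:,2]>P[:,2].max()-5],0).round(1),P.max(0).round(1))
def pr(ax,k0,lo,hi):
    m=(np.abs(J[...,1-ax]-k0)<1.5)&(J[...,ax]>lo)&(J[...,ax]<hi)&(J[...,2]>20); P=J[m]; c=(I[...,0]-I[...,2])[m]; b=np.round(P[:,ax])
    print("xy"[1-ax],k0,[(float(k),int(np.median(P[b==k,2])),int(np.median(c[b==k]))) for k in np.unique(b)])
for y in (45,10,-50): pr(0,y,56,62); pr(0,y,-34,-28)
for x in (0,30): pr(1,x,-84,-76); pr(1,x,56,64)
E
```

```text
time: 45.13
tool_pos: [0.5702, -0.0788, 0.2703]
tool_rot: [-0.001, 0.641, 0.768, -0.0]
contact_force: [-0.1, 0.9, -0.6]
gripper_width: 0.4
[ 0.57019813 -0.07875816  0.27034266] [-0.09313496  0.94224399 -0.62629164]
pin 371 [-49.2 -22.4  85.5] [-41.7 -14.4 140.4] [-33.9  -6.6 142.9]
y 45 [(56.0, 75, 93), (57.0, 74, 93), (58.0, 74, 91), (59.0, 73, 73), (60.0, 76, 17), (61.0, 79, 2), (62.0, 80, 2)]
y 45 [(-33.0, 30, -8), (-32.0, 30, -9), (-31.0, 30, 4), (-30.0, 62, 52), (-29.0, 73, 80)]
y 10 [(56.0, 74, 96), (57.0, 73, 95), (58.0, 73, 92), (59.0, 74, 78), (60.0, 74, 45), (61.0, 78, 1), (62.0, 80, 1)]
y 10 [(-33.0, 30, -4), (-32.0, 31, -5), (-31.0, 30, 2), (-30.0, 30, 20), (-29.0, 74, 37)]
y -50 [(56.0, 73, 97), (57.0, 74, 97), (58.0, 74, 96), (59.0, 73, 88), (60.0, 75, 22), (61.0, 79, 1), (62.0, 80, 1)]
y -50 [(-33.0, 29, -4), (-32.0, 29, -3), (-31.0, 30, 3), (-30.0, 30, 20), (-29.0, 61, 36), (-28.0, 74, 41)]
x 0 [(-84.0, 202, -1), (-83.0, 325, -1), (-82.0, 325, -2), (-81.0, 324, -1), (-80.0, 325, -3), (-79.0, 325, -3), (-78.0, 325, -3), (-77.0, 325, -2), (-76.0, 325, -2)]
x 0 [(56.0, 74, 84), (57.0, 73, 84), (58.0, 74, 76)]
x 30 [(-84.0, 79, 1), (-83.0, 79, 0), (-82.0, 78, 0), (-81.0, 77, 14), (-80.0, 74, 42), (-79.0, 73, 50), (-78.0, 74, 50), (-77.0, 74, 50), (-76.0, 73, 50)]
x 30 [(56.0, 75, 99), (57.0, 74, 98), (58.0, 74, 88)]
```

Pin top is at 140.4 mm (fully down), and the stack is flush at the fence and the stop. Handing in.

```bash
python3 -c "
from plant import job; print(job.job_done())"
```

```text
the job is handed in; nothing more can be done
None
```

The stack is squared and the keeper pin is at the bottom of its hole. I handed the job in at about 45 s of the 72 s allowed.

**First attempt:** I tapped the stack to the fence and the end stop, pressed it, and lowered the pin. A look down the fence joint then showed the top blank still 2 mm off the fence. The finger had been pressing down as well as sideways, and friction had probably jammed it.

**Redo:** To keep the order asked, I put the pin back in its rack and tapped the stack to the fence again with much less downward load. I then pressed it to the end stop with about 22 N and fitted the pin again.

**Last checks:**
- **Fence:** the top blank meets the fence along its whole length.
- **Lower blanks:** no lower blank shows beyond the top one at the free edge (jig x about -30 mm). I could only judge them this way, plus the tapping fingers stopping hard.
- **End stop:** I saw no gap where the top blank meets it. The blanks' +y ends read level, with nothing sticking out.
- **Stack:** its top is flat at 74 mm.
- **Pin:** it stands free with its top at 140.4 mm, so it is fully down. It bottomed at a tool height of 105.7 mm this time, against 102.1 mm the first time. I put that down to a slightly different grip height, because the pin's top agrees.
- **Bystanders:** I recorded no contact with any of them, but I did not re-measure them at the end.

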